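# Unhook the clock back plates, load the slide tray and set it to the mark

## Task

Take every brass clock plate down from the barbed hooks, without forcing it over the barbs, and lay them all flat in the tray of the slide carriage. Only then unlock the carriage's red clamp lever, slide the carriage until its red pointer stands at the red line of the yellow mark clip, and swing the lever back to fully locked.

Things in the scene. Friction and masses are not known exactly. Their poses are not given: they have to be found in the camera images.
- plate_1: Brass clock plate 6 mm thick, about 180 g, at first on the hook at the rack's own -y end; absent in some runs. Origin: middle of its lower edge. x: normal of the plate; z: up from body to lug. Body 60 mm wide, z 0 to 66 mm; lug 36 mm wide, z 66 to 106 mm, with the hanging window (24 mm in y, 22 mm in z) centred at z = 85 mm. Pinch it across the lug's 36 mm; a pinched plate turns with the fingers.
- plate_1_middle (a point): A point in the middle of that plate, 40 mm below its window centre along the plate's z.
- plate_2: Brass clock plate 6 mm thick, about 180 g, at first on the middle hook; absent in some runs. Origin: middle of its lower edge. x: normal of the plate; z: up from body to lug. Body 60 mm wide, z 0 to 66 mm; lug 36 mm wide, z 66 to 106 mm, with the hanging window (24 mm in y, 22 mm in z) centred at z = 85 mm. Pinch it across the lug's 36 mm; a pinched plate turns with the fingers.
- plate_2_middle (a point): A point in the middle of that plate, 40 mm below its window centre along the plate's z.
- plate_3: Brass clock plate 6 mm thick, about 180 g, at first on the hook at the rack's own +y end; absent in some runs. Origin: middle of its lower edge. x: normal of the plate; z: up from body to lug. Body 60 mm wide, z 0 to 66 mm; lug 36 mm wide, z 66 to 106 mm, with the hanging window (24 mm in y, 22 mm in z) centred at z = 85 mm. Pinch it across the lug's 36 mm; a pinched plate turns with the fingers.
- plate_3_middle (a point): A point in the middle of that plate, 40 mm below its window centre along the plate's z.
- hook_rack: Fixed rack with three barbed hooks at y = -85, 0, +85 mm of this body, pointing along its -x to the robot. Origin: underside of its wooden foot (x -40 to +50, y +-145 mm, 10 mm high). Crossbar along y: front face x = +1 mm, top z = 168 mm. A plate hangs upright, facing the robot, at x about -28 mm, its window's upper edge on the rod, window centre 7 mm below the rod's axis.
- hook_1 (a point): Bend of the hook at the rack's -y end (axes as hook_rack). From the crossbar to here its 8 mm round rod is level, 45 mm long, 160 mm above the bench; from here it slants up and on towards the robot at 65 degrees to the level: 14 mm of rod, then a barb head 14 mm long, 14 mm across at its root, 7 mm at its tip, which is 28 mm from the bend.
- hook_2 (a point): Bend of the middle hook, shaped as hook_1. An upright plate does not pass the barb: raise it 7 mm (rod amid the window), bring the window to the bend, tilt its lower end towards the robot by about 40 to 45 degrees (it jams under 25), and carry the window centre up and out along the slant until clear.
- hook_3 (a point): Bend of the hook at the rack's +y end, shaped as hook_1.
- slide_bed: Fixed green bed, foot plate 190 x 390 x 12 mm, with two rails along its own y; origin at its underside, z up. The carriage slides along its y.
- carriage (a joint): Slide of the tray carriage on the bed in m, 0 to 0.140, growing along the bed's +y (to the robot's left). Held fast by the brake while the lever is locked; moves with about 8 N when it is unlocked.
- tray_floor (a point): Centre of the upper face of the carriage's tray floor, about 35 mm above the bench; x and y along the bed's. Aluminium tray, inside 134 mm along x and 220 mm along y (room for three plates side by side, lengthwise in x), walls rising 12 mm above the floor.
- push_post (a point): On the axis of the upright black-topped post on the carriage's front apron, by which the carriage is pushed or drawn; the top of the post is 11 mm above this point (knob 19 mm in diameter, 14 mm high; below it the post is 16 mm in diameter and stands free for 50 mm).
- clamp_lever (a joint): Turn of the clamp lever about its upright axis in rad, 0 = locked (arm along the bed's +y), up to 1.40 = unlocked (arm swung counter-clockwise seen from above, towards the robot). The brake bites below about 0.3; it stays where it is left and takes about 3 N at the grip.
- lever_grip (a point): On the axis of the lever's upright red grip (16 mm in diameter, 46 mm high), 12 mm below its top, 55 mm from the lever's axis; the top of the grip is about 105 mm above the bench.
- lever_pivot (a point): On the lever's upright turning axis, at the height of point lever_grip.
- pointer (a point): Tip of the red pointer on the carriage's front edge near its +y end, on the carriage's edge towards the robot.
- mark_clip: Yellow clip with a red line across its top, 12 x 12 x 16 mm, fixed on the bed's front edge ahead of the pointer; origin at its underside; its y is the bed's y. The pointer stands at the mark when its y in this frame is 0 (it passes beside the clip without touching).
Not all that is in view belongs to the job. Leave any black look-alike of the plate_2 alone.

How it is judged:
By the outcome, as a careful person would: the job done as asked, in the order asked, and still so for the second after the job is handed in, with the robot touching nothing.
Of plate_1, plate_2, plate_3 only 2 to 3 are there at a start; the rules pass over those that are not, and their reading is None.
At some moment in a run one of plate_1, plate_2, plate_3 may be knocked a few centimetres aside while the robot is not near it.
Once in a run the grip may slacken for a moment while it holds something.
It also fails if it takes over 210 s, if anything falls off the work surface, if the arm or the gripper's body presses on something with over 40 N, if the wrist force passes 120 N, or if a joint passes its speed limit or range.

## Robot

A 6-joint arm with a two-finger parallel gripper is mounted at the origin on a cart in front of the work surface, level with it; the furniture and walls round the work are solid. World frame = base frame: x ahead of the robot, y to its left, z up, the work surface at z = 0. Lengths are in mm, angles in rad, forces in N, time in s.
With the tool pointing down it reaches from about 400 to 925 mm from the base axis. Payload 3.4 kg.
Tool frame: the origin (TCP) lies on the centre line of the jaws, within the pads' length; the fingertips stand 17 mm ahead of it and the grasp point (between the pads) lies 2 mm behind it; z points along the fingers, y is the line along which they close (so a half turn about z gives the same grasp; the last joint's range is limited). The gripper opens to 85 mm and grips with 20 to 120 N. Pads are 22 mm wide; open, the fingers measure 114 mm over their backs; the gripper's body (76 mm by 85 mm) begins 54 mm behind the grasp point. The pads swing forward as they close: fully open they stand 13 mm farther back than shut.
Start: joints at [-1.21, 0.307, 1.506, -0, 1.328, -0.073], TCP at [242.184, -521.515, 248.305] pointing down, gripper open.
Joint ranges: [-3.12, 3.12], [-1.05, 2.28], [0.14, 2.33], [-1.42, 4.57], [0.1, 2.73], [-2.68, 2.68]. Speed limits (rad/s): [2.57, 2.57, 3.14, 3.14, 3.14, 3.14].

## Interface

Orientations are given as a rotation vector (axis times angle).
In Python, from workcell import status, eyes, ctrl, boxes_of gives the robot as it stands.
- The arm moves only by the tool play_rows, never from a script. Its arguments are lists of equal length, an entry for each row: "rot": the turn, a rotation vector about the tool's x, y, z in degrees, a list of three; "dp": the shift along the tool's x, y, z in m, a list of three; "hand": the closure, from 0 (fully open) to 1 (shut). A call has 1 to 5 rows; each row shifts and turns the commanded pose from where the row before left it, along the tool's axes as they then stand; what a row does not reach is not made up. A row lasts 1/12 s, in which the tool goes at most 41.7 mm and 7.16 degrees, less where a joint would pass 70% of its speed; a pose out of reach is approached as far as the arm can. A call with a gripper value outside its range is refused whole. The fingers move at their own pace and stop on an object; "grip_force" is the grip in N (left out, the last holds). Time passes only in rows, so rows that do not move let the fingers close. It gives the time, the measured TCP pose, the force, the opening and the grip force at its end, in the units of the state.
- status.state(): the state, without advancing time (a new reading comes with each control period).
- eyes.grab_frame(name): name is "side" or "top" or "wrist"; returns the picture (400x640x3 uint8, red, green, blue); there is no depth.
- eyes.get_calibration(name): a dict with "fx", "fy", "cx", "cy" (pixels), "k1" (the pictures are not rectified: a ray, as slopes to the right and down, at radius r is drawn at 1 + k1 r^2 times it, then the intrinsics apply), "pose" (4x4, takes a point from camera to world coordinates). Camera axes: x right, y down, z forward; pixel columns grow to the right and rows downward; lengths in mm; the calibration is good to about 2 mm. A picture is of the moment at which its call begins: read the wrist's pose just before it. get_calibration takes no time and is no camera call; for the wrist camera it gives the pose at the moment of the call.
- ctrl.job_done(): hands the job in; it is judged then, once.
Trained networks look in the newest picture that a camera, given by its name, has taken for a name from the list of things; names that differ only in an ending like _2 or _b are one class to them, and where a whole thing is asked for, a point or a joint stands for the part that bears it (a point fixed in the world has none). Each returns a list of dicts, best first, with "p" (0 to 1); they miss things now and then, are a little off and sometimes report something else, mostly with a low value. They report only what shows in the picture. A call takes as long as a camera call. They do not tell look-alikes from the thing itself.
- boxes_of(camera, thing): "at" ([x, y, z] in mm, in world coordinates, good to about 4 mm: the middle of the surface that is visible of it).
The state is a dict: "t": time; "q": joint angles; "joint_vel": joint speeds; "effort": joint torques, N m; "tcp_pos": TCP position; "tcp_rot": TCP orientation; "force": force on the tool from outside, world axes, zero at the start; "wrist_torque": the same for the moment, N m; "grip_width": finger opening in mm; "grip_force": force on a finger pad.
Only numpy, scipy, OpenCV 4.12 (cv2) and the standard library are available. Lean on these libraries where they do the work, as an engineer would, in place of code of your own. Each camera call takes 0.05 s, during which the arm holds its last target. There are 200 camera calls.

## Working session

There is one attempt and no reset: what is moved stays moved. The work goes in short steps, Python scripts to look and compute and a tool call to move; the robot and the scene stay as the last step left them, time stands still between calls to the robot, and variables do not carry over. Pictures are saved under pics/ and viewed, at most 14 in all, crops included, and the job is handed in when it is done.

Besides the shell and the picture viewer there is one more tool, called after "Request:" by a JSON object that holds its "fn" and its "kwargs", one argument or row to a line. play_rows: Moves the arm, as the interface text tells. Its arguments: {"type":"object","properties":{"rot":{"type":"array","items":{"type":"array","items":{"type":"number"}}},"dp":{"type":"array","items":{"type":"array","items":{"type":"number"}}},"hand":{"type":"array","items":{"type":"number"}},"grip_force":{"type":"number"}},"required":["rot","dp","hand"]}

```bash
mkdir -p pics; ls; python3 - <<'E'
from workcell import status, eyes, ctrl, boxes_of
import cv2,numpy as np
s=status.state();print(s)
ims=[]
for c in("side","top"):
    im=eyes.grab_frame(c);cv2.imwrite(f"pics/{c}0.png",im[:,:,::-1])
    k=eyes.get_calibration(c);print(c,{a:(np.round(b,3).tolist() if a=='pose' else round(float(b),3)) for a,b in k.items()})
    for n in("plate_1","plate_1_middle","hook_rack","hook_1","slide_bed","tray_floor","push_post","lever_grip","lever_pivot","pointer","mark_clip"):
        print(c,n,[(np.round(d["at"]).astype(int).tolist(),round(d["p"],2)) for d in boxes_of(c,n)])
E
```

```text
pics
{'t': 0.0, 'q': array([-1.20952270e+00,  3.07560033e-01,  1.50770914e+00,  6.07575366e-06,
        1.32842073e+00, -7.35131060e-02]), 'joint_vel': array([ 0.00205668,  0.00101263, -0.00109012,  0.00075446,  0.00112611,
        0.00097266]), 'effort': array([-4.02674868e-04, -4.57549810e+01, -2.51918060e+01,  2.04545709e-04,
        1.33392995e-02, -2.73738664e-06]), 'tcp_pos': array([ 241.92751215, -520.86597111,  247.37497014]), 'tcp_rot': array([-3.06562183e+00, -6.77144543e-01,  4.62886035e-04]), 'force': array([0.38132581, 0.79097477, 0.22162561]), 'wrist_torque': array([0.04506654, 0.03714061, 0.04017629]), 'grip_force': 0.0, 'grip_width': 85.76941510037268}
side {'fx': 454.275, 'fy': 454.275, 'cx': 316.655, 'cy': 199.893, 'k1': -0.079, 'pose': [[-0.996, -0.027, 0.081, 382.718], [-0.082, 0.558, -0.826, 1169.94], [-0.023, -0.83, -0.558, 951.85], [0.0, 0.0, 0.0, 1.0]]}
side plate_1 [([530, -102, 120], 0.57), ([516, -187, 135], 0.54), ([394, -32, 53], 0.5)]
side plate_1_middle [([500, 187, 72], 0.36)]
side hook_rack [([554, -167, 12], 0.88)]
side hook_1 [([552, -169, 9], 0.77)
[... 265 characters left out ...]
 373.029, 'cx': 316.08, 'cy': 198.032, 'k1': 0.019, 'pose': [[-0.014, -0.977, 0.211, 280.235], [-1.0, 0.013, -0.007, -40.174], [0.004, -0.211, -0.977, 1127.986], [0.0, 0.0, 0.0, 1.0]]}
top plate_1 [([573, -445, 54], 0.79), ([516, -200, 135], 0.56), ([524, -116, 134], 0.45)]
top plate_1_middle []
top hook_rack [([547, -211, 5], 0.97)]
top hook_1 [([548, -214, 10], 0.75)]
top slide_bed [([580, 180, 33], 0.56), ([515, -200, 132], 0.31)]
top tray_floor [([578, 120, 30], 0.67)]
top push_post [([582, 124, 30], 0.57)]
top lever_grip [([500, 156, 57], 0.53)]
top lever_pivot [([504, 153, 56], 0.72)]
top pointer [([579, 124, 34], 0.86), ([516, -197, 129], 0.68)]
top mark_clip [([545, -209, 11], 0.35)]
```

View pics/side0.png

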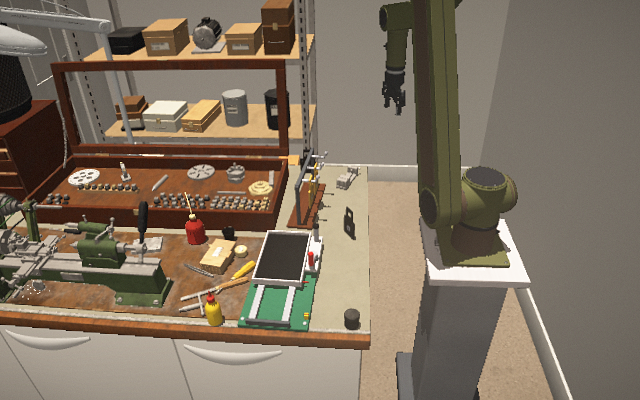

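View pics/top0.png

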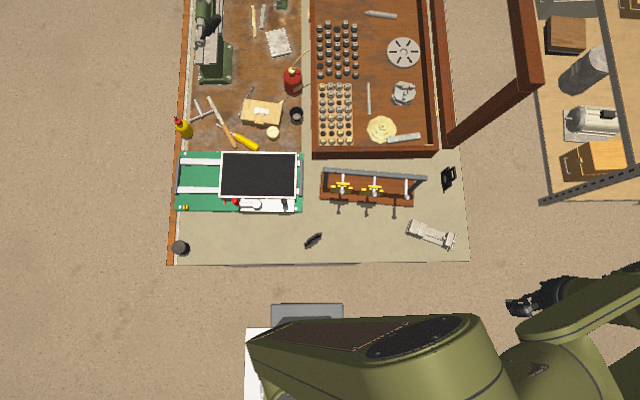

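```bash
cat > h.py <<'E'
from workcell import status, eyes, ctrl, boxes_of
import cv2,numpy as np
from scipy.spatial.transform import Rotation as R
def K(c): return np.array([[c['fx'],0,c['cx']],[0,c['fy'],c['cy']],[0,0,1.]]),np.array([c['k1'],0,0,0])
def ray(c,px):
    k,d=K(c);n=cv2.undistortPoints(np.array([[px]],float),k,d)[0,0]
    P=np.array(c['pose']);v=P[:3,:3]@[n[0],n[1],1];return P[:3,3],v/np.linalg.norm(v)
def atz(c,px,z): o,v=ray(c,px);return o+v*(z-o[2])/v[2]
def tri(*cp):
    A=np.zeros((3,3));b=np.zeros(3)
    for c,px in cp:
        o,v=ray(c,px);M=np.eye(3)-np.outer(v,v);A+=M;b+=M@o
    return np.linalg.solve(A,b)
def proj(c,p):
    k,d=K(c);P=np.linalg.inv(np.array(c['pose']));
    return cv2.projectPoints(np.array(p,float).reshape(-1,1,3),cv2.Rodrigues(P[:3,:3])[0],P[:3,3],k,d)[0].reshape(-1,2)
def T():
    s=status.state();M=np.eye(4);M[:3,:3]=R.from_rotvec(s['tcp_rot']).as_matrix();M[:3,3]=s['tcp_pos'];return M
E
python3 - <<'E'
import cv2,numpy as np
t=cv2.imread('pics/top0.png');s=cv2.imread('pics/side0.png')
a=cv2.resize(t[140:260,165:465],None,fx=2.66,fy=2.66,interpolation=cv2.INTER_CUBIC)
cv2.imwrite('pics/a.png',a)
b=cv2.resize(s[145:335,235:365],None,fx=3.1,fy=3.1,interpolation=cv2.INTER_CUBIC);cv2.imwrite('pics/b.png',b)
E
```

```text
(no output)
```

View pics/a.png

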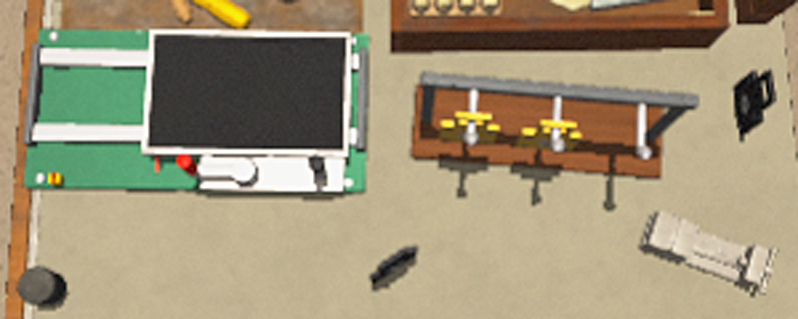

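View pics/b.png

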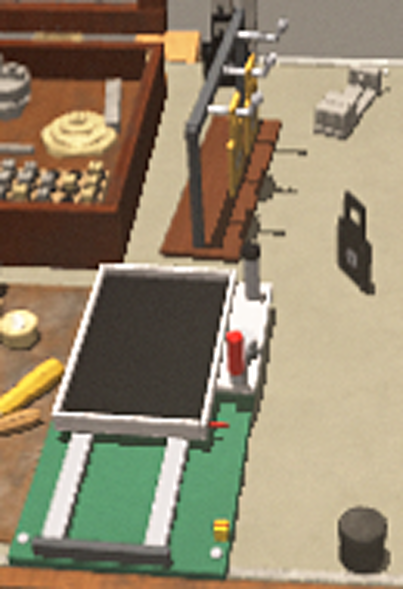

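```bash
python3 - <<'E'
from h import *
ct,cs=eyes.get_calibration('top'),eyes.get_calibration('side')
t=lambda u,v:(165+u/2.66,140+v/2.66); s=lambda u,v:(235+u/3.1,145+v/3.1)
for n,a,b in [("grip",(185,160),(235,333)),("post",(317,163),(252,247)),("clip",(54,178),(221,527)),("ptr",(157,164),(222,425)),("tip3",(471,139),(260,107)),("tip2",(557,144),(270,65)),("tip1",(645,153),(284,25)),("barL",(425,77),(190,128)),("barR",(697,100),(240,12))]:
    p=tri((ct,t(*a)),(cs,s(*b)));e=[np.linalg.norm(proj(c,p)[0]-q) for c,q in((ct,t(*a)),(cs,s(*b)))]
    print(n,p.round(),np.round(e,1))
for c,f,L,z in((ct,t,[(148,30),(352,32),(350,153),(143,151)],47),(ct,t,[(413,157),(660,178)],10),(ct,t,[(425,77),(697,100)],168),(ct,t,[(28,187),(364,192)],12)):
    print([atz(c,f(*q),z).round(0)[:2] for q in L])
k=eyes.get_calibration('wrist');M=np.linalg.inv(T())@np.array(k['pose']);print(M.round(2).tolist(),k['fx'],k['cx'],k['cy'],k['k1']);print(T().round(3))
E
```

```text
grip [500. 182. 102.] [0.3 0.3]
post [496.  43.  97.] [0.3 0.2]
clip [498. 346.  22.] [0.5 0.5]
ptr [510. 228.  30.] [0.1 0.1]
tip3 [ 501. -116.  166.] [0.7 0.5]
tip2 [ 495. -201.  169.] [0.2 0.2]
tip1 [ 484. -286.  174.] [0. 0.]
barL [569. -71. 164.] [0.3 0.2]
barR [ 542. -346.  159.] [0. 0.]
[array([663., 240.]), array([658.,   7.]), array([516.,  10.]), array([521., 240.])]
[array([519., -61.]), array([ 490., -343.])]
[array([567., -71.]), array([ 539., -343.])]
[array([489., 378.]), array([478.,  -4.])]
[[-0.0, -0.95, -0.32, 81.28], [1.0, -0.0, 0.0, -0.12], [-0.0, -0.32, 0.95, -125.85], [0.0, 0.0, 0.0, 1.0]] 303.1414673468433 322.59353271539857 201.84761533296657 -0.00018059634674917561
[[ 9.07000e-01  4.21000e-01  0.00000e+00  2.42175e+02]
 [ 4.21000e-01 -9.07000e-01 -0.00000e+00 -5.21537e+02]
 [-0.00000e+00  0.00000e+00 -1.00000e+00  2.48316e+02]
 [ 0.00000e+00  0.00000e+00  0.00000e+00  1.00000e+00]]
```

Request:
{"fn": "play_rows", "kwargs": {
  "rot": [
    [0,0,0],
    [0,0,0],
    [0,0,0],
    [0,0,0],
    [0,0,0]
  ],
  "dp": [
    [0.0287,-0.0243,-0.005],
    [0.0287,-0.0243,-0.005],
    [0.0287,-0.0243,-0.005],
    [0.0287,-0.0243,-0.005],
    [0.0287,-0.0243,-0.005]
  ],
  "hand": [0,0,0,0,0]
}}

```text
t: 1.62
tcp_pos: [321.5, -349.4, 273.5]
tcp_rot: [3.068, 0.676, 0.0]
force: [0.8, 0.2, 0.4]
grip_width: 85.5
grip_force: 0.0
```

Request:
{"fn": "play_rows", "kwargs": {
  "rot": [
    [0,0,0],
    [0,0,0],
    [0,0,0],
    [0,0,0],
    [0,0,0]
  ],
  "dp": [
    [0.0287,-0.0243,-0.005],
    [0.0287,-0.0243,-0.005],
    [0.0287,-0.0243,-0.005],
    [0.0287,-0.0243,-0.005],
    [0.0287,-0.0243,-0.005]
  ],
  "hand": [0,0,0,0,0]
}}

```text
t: 2.03
tcp_pos: [400.5, -178.5, 298.8]
tcp_rot: [3.067, 0.677, 0.001]
force: [0.1, -0.8, 0.3]
grip_width: 85.3
grip_force: 0.0
```

Request:
{"fn": "play_rows", "kwargs": {
  "rot": [
    [0,0,6.1],
    [0,0,6.1],
    [0,0,6.1],
    [0,0,6.2],
    [0,0,6.2]
  ],
  "dp": [
    [0,0,0],
    [0,0,0],
    [0,0,0],
    [0,0,0],
    [0,0,0]
  ],
  "hand": [0,0,0,0,0]
}}

```text
t: 2.45
tcp_pos: [400.2, -179.9, 298.4]
tcp_rot: [3.137, -0.166, 0.0]
force: [-0.0, -0.5, 0.1]
grip_width: 85.6
grip_force: 0.0
```

```bash
python3 - <<'E'
from h import *
s=status.state();print(s['t'],s['q'].round(4));print(T().round(3))
im=eyes.grab_frame('wrist');cv2.imwrite('pics/w1.png',im[:,:,::-1])
for n in("plate_1","hook_rack","hook_1","plate_1_middle"):
    print(n,[(np.round(d["at"]).astype(int).tolist(),round(d["p"],2)) for d in boxes_of('wrist',n)])
E
```

```text
2.45 [-0.5187  0.0734  1.6833 -0.      1.3846  1.1576]
[[ 9.94000e-01 -1.05000e-01  0.00000e+00  4.00215e+02]
 [-1.05000e-01 -9.94000e-01 -0.00000e+00 -1.79898e+02]
 [ 0.00000e+00  0.00000e+00 -1.00000e+00  2.98439e+02]
 [ 0.00000e+00  0.00000e+00  0.00000e+00  1.00000e+00]]
plate_1 [([520, -197, 143], 0.78), ([530, -123, 144], 0.76), ([553, -442, 30], 0.72), ([405, -56, 84], 0.56), ([555, 99, 35], 0.21)]
hook_rack [([545, -206, 9], 0.76)]
hook_1 [([545, -206, 11], 0.76)]
plate_1_middle []
```

View picture.

View pics/w1.png

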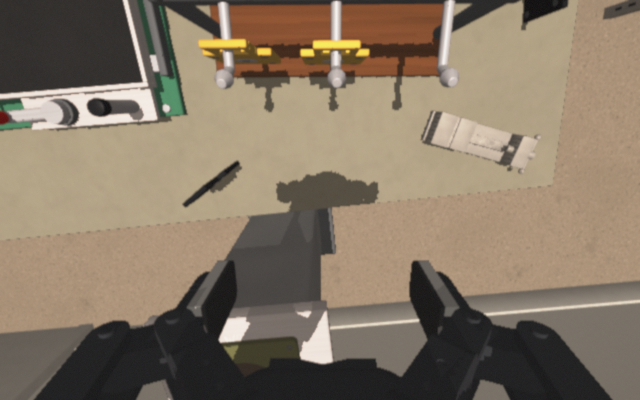

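```bash
python3 - <<'E'
from h import *
c=eyes.get_calibration('wrist')
for n,p,z in(("tip3",(224,77),184),("tip2",(337,78),184),("tip1",(450,77),184),("lug3L",(199,42),174),("lug3R",(247,41),174),("lug2L",(314,42),174),("lug2R",(360,41),174),("rod3",(225,40),160),("rod2",(336,40),160)):
    print(n,atz(c,p,z).round(1))
def rack(x,y):
    a=np.radians(-5.8);return np.array([544.3,-206])+R.from_euler('z',a).as_matrix()[:2,:2]@[x,y]
for y in(85,0,-85):print(rack(-56,y).round(),rack(-28,y).round(),rack(-44,y).round())
E
```

```text
tip3 [ 504.5 -118.1  184. ]
tip2 [ 495.6 -200.6  184. ]
tip1 [ 488.  -283.2  184. ]
lug3L [ 530.9 -101.6  174. ]
lug3R [ 528. -137.  174.]
lug2L [ 522.5 -186.2  174. ]
lug2R [ 519.8 -220.1  174. ]
rod3 [ 533.1 -117.2  160. ]
rod2 [ 524.5 -203.3  160. ]
[ 497. -116.] [ 525. -119.] [ 509. -117.]
[ 489. -200.] [ 516. -203.] [ 501. -202.]
[ 480. -285.] [ 508. -288.] [ 492. -286.]
```

Request:
{"fn": "play_rows", "kwargs": {
  "rot": [
    [0,0,0],
    [0,0,0],
    [0,0,0],
    [0,0,0],
    [0,0,0]
  ],
  "dp": [
    [0.0193,-0.0185,0.0168],
    [0.0193,-0.0185,0.0168],
    [0.0193,-0.0185,0.0168],
    [0.0193,-0.0185,0.0168],
    [0,0,0]
  ],
  "hand": [0,0,0,0,0]
}}

```text
t: 3.12
tcp_pos: [486.2, -111.8, 228.1]
tcp_rot: [-3.135, 0.152, 0.004]
force: [0.6, -0.2, 0.1]
grip_width: 85.2
grip_force: 0.0
```

Request:
{"fn": "play_rows", "kwargs": {
  "rot": [
    [0,6,0],
    [0,6,0],
    [0,6,0],
    [0,6,0],
    [0,6,0]
  ],
  "dp": [
    [0,0,0],
    [0,0,0],
    [0,0,0],
    [0,0,0],
    [0,0,0]
  ],
  "hand": [0,0,0,0,0]
}}

```text
t: 3.53
tcp_pos: [484.2, -115.0, 232.4]
tcp_rot: [3.0, -0.149, 0.814]
force: [1.2, 2.2, -0.3]
grip_width: 85.8
grip_force: 0.0
```

Request:
{"fn": "play_rows", "kwargs": {
  "rot": [
    [0,0,0]
  ],
  "dp": [
    [0,0,0]
  ],
  "hand": [0]
}}

```text
t: 3.62
tcp_pos: [477.1, -112.0, 227.2]
tcp_rot: [3.011, -0.153, 0.796]
force: [-1.7, 0.4, -1.9]
grip_width: 85.5
grip_force: 0.0
```

```bash
python3 - <<'E'
from h import *
s=status.state();print(s['t'],s['q'].round(3));print(T().round(3))
im=eyes.grab_frame('wrist');cv2.imwrite('pics/w2.png',im[:,:,::-1])
for n in("plate_1","hook_rack"):
    print(n,[(np.round(d["at"]).astype(int).tolist(),round(d["p"],2)) for d in boxes_of('wrist',n)])
E
```

```text
3.6167 [-0.437  0.014  2.083  0.308  0.575  1.016]
[[ 8.65000e-01 -1.01000e-01  4.92000e-01  4.77074e+02]
 [-8.90000e-02 -9.95000e-01 -4.80000e-02 -1.11966e+02]
 [ 4.94000e-01 -2.00000e-03 -8.69000e-01  2.27193e+02]
 [ 0.00000e+00  0.00000e+00  0.00000e+00  1.00000e+00]]
plate_1 [([529, -118, 133], 0.93), ([560, -446, 51], 0.89), ([406, -51, 63], 0.7), ([514, -192, 139], 0.64), ([578, 122, 37], 0.59)]
hook_rack [([551, -210, 122], 0.62)]
```

View pics/w2.png

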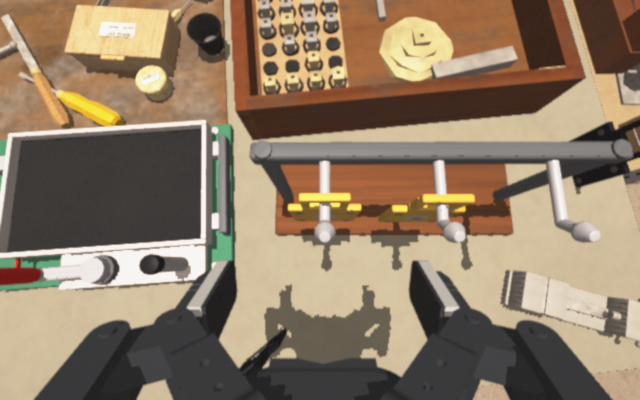

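```bash
python3 - <<'E'
from h import *
print(T()[:3].round(3)); c=eyes.get_calibration('wrist')
for n,p,z in(("lugL",(299,194),174),("lugR",(352,194),174),("tip",(324,232),178),("lug2L",(423,195),174),("lug2R",(475,196),174),("tip2",(455,231),178),("barL",(252,150),166),("barR",(632,151),166)):print(n,atz(c,p,z).round(1))
W=np.array([529.6,-118.9,153]);print((T()[:3,:3].T@(W-T()[:3,3])).round(1))
E
```

```text
[[ 8.62000e-01 -1.01000e-01  4.97000e-01  4.85272e+02]
 [-8.70000e-02 -9.95000e-01 -5.10000e-02 -1.15278e+02]
 [ 5.00000e-01  1.00000e-03 -8.66000e-01  2.32283e+02]]
lugL [ 542.3 -104.7  174. ]
lugR [ 538.5 -141.9  174. ]
tip [ 513.4 -119.4  178. ]
lug2L [ 532.7 -191.5  174. ]
lug2R [ 528.3 -227.9  174. ]
tip2 [ 505.1 -207.4  178. ]
barL [581.7 -71.9 166. ]
barR [ 551.9 -357.2  166. ]
[-1.1 -1.  90.9]
```

```bash
cat >> h.py <<'E'
def yellow(c='wrist'):
    im=eyes.grab_frame(c);k=eyes.get_calibration(c);h=cv2.cvtColor(im,cv2.COLOR_RGB2HSV)
    m=cv2.inRange(h,(20,170,150),(32,255,255));return im,k,m
E
python3 - <<'E'
from h import *
for i in range(2): im,k,m=yellow()
cv2.imwrite('pics/w3.png',im[:,:,::-1])
n,l,st,ce=cv2.connectedComponentsWithStats(m[130:260,240:520])
for s in st[1:]:
    if s[4]>40:
        x,y=s[0]+240,s[1]+130;print(s, [atz(k,q,174).round(1)[:2] for q in((x,y),(x+s[2],y))],[atz(k,q,174).round(1)[:2] for q in((x,y+s[3]),(x+s[2],y+s[3]))])
print(T()[:3,3])
E
```

```text
[ 487.05052414 -115.66231907  233.01943475]
```

```bash
sed -i 's/(20,170,150),(32,255,255)/(20,150,110),(34,255,255)/' h.py; python3 - <<'E'
from h import *
im=cv2.imread('pics/w3.png');h=cv2.cvtColor(im,cv2.COLOR_BGR2HSV);print(h[185:215:3,315])
k=eyes.get_calibration('wrist');m=cv2.inRange(h,(20,150,110),(34,255,255))
n,l,st,ce=cv2.connectedComponentsWithStats(m[130:260,240:520])
for s in st[1:]:
    if s[4]>40:
        x,y=s[0]+240,s[1]+130;print(s, [atz(k,q,174).round(1)[:2] for q in((x,y),(x+s[2],y))])
print(T()[:3,3])
E
```

```text
[[ 10  62 170]
 [  9  61 171]
 [  9  64 176]
 [  9  64 176]
 [  8  59 173]
 [  9  60 174]
 [  9  60 171]
 [  8  60 171]
 [ 24 147 243]
 [ 30 140 247]]
[ 55  79  51  17 197] [array([ 533.9, -101.3]), array([ 530.3, -136.8])]
[177  81  50   8 345] [array([ 523.9, -186.1]), array([ 520.4, -221. ])]
[45 88 15  7 57] [array([528.2, -93.9]), array([ 527.2, -104.2])]
[65 88 10  8 44] [array([ 526.8, -107.7]), array([ 526.1, -114.6])]
[103  88  14   7  55] [array([ 524.2, -134. ]), array([ 523.2, -143.7])]
[147  89  16   7  74] [array([ 520.4, -164.4]), array([ 519.3, -175.5])]
[ 487.05052414 -115.66231907  233.01943475]
```

Request:
{"fn": "play_rows", "kwargs": {
  "rot": [
    [0,0,0],
    [0,0,0],
    [0,0,0],
    [0,0,0],
    [0,0,0]
  ],
  "dp": [
    [-0.0006,-0.0002,0.018],
    [-0.0006,-0.0002,0.018],
    [-0.0006,-0.0002,0.018],
    [-0.0006,-0.0002,0.018],
    [-0.0006,-0.0002,0.018]
  ],
  "hand": [0,0,0,0,0]
}}

```text
t: 4.28
tcp_pos: [530.0, -118.3, 151.9]
tcp_rot: [3.005, -0.149, 0.808]
force: [-0.1, 0.3, -0.1]
grip_width: 85.3
grip_force: 0.0
```

Request:
{"fn": "play_rows", "kwargs": {
  "rot": [
    [0,0,0],
    [0,0,0],
    [0,0,0],
    [0,0,0]
  ],
  "dp": [
    [0,0,0],
    [0,0,0],
    [0,0,0],
    [0,0,0]
  ],
  "hand": [0,0,0,0]
}}

```text
t: 4.62
tcp_pos: [527.5, -117.9, 152.8]
tcp_rot: [3.005, -0.151, 0.808]
force: [-0.2, 0.4, 0.2]
grip_width: 85.6
grip_force: 0.0
```

```bash
python3 - <<'E'
from h import *
im=eyes.grab_frame('wrist');cv2.imwrite('pics/w4.png',im[:,:,::-1])
s=status.state();print(T()[:3].round(2),s['force'],s['q'].round(3))
E
```

```text
[[ 8.6000e-01 -1.0000e-01  5.0000e-01  5.2727e+02]
 [-9.0000e-02 -9.9000e-01 -5.0000e-02 -1.1785e+02]
 [ 5.0000e-01  0.0000e+00 -8.7000e-01  1.5290e+02]] [-0.61504008 -0.36890476 -0.52214123] [-0.393  0.209  2.119  0.449  0.339  0.889]
```

View pics/w4.png

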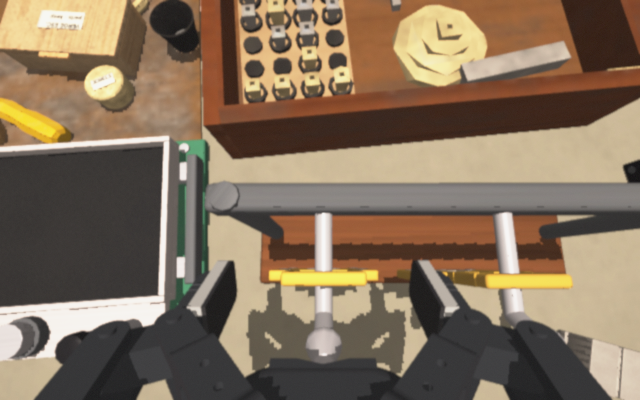

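Request:
{"fn": "play_rows", "kwargs": {
  "rot": [
    [0,0,0],
    [0,0,0],
    [0,0,0],
    [0,0,0],
    [0,0,0]
  ],
  "dp": [
    [0.001,0,0.001],
    [0,0,0],
    [0,0,0],
    [0,0,0],
    [0,0,0]
  ],
  "hand": [1,1,1,1,1],
  "grip_force": 80
}}

```text
t: 5.08
tcp_pos: [528.4, -118.0, 152.0]
tcp_rot: [3.005, -0.152, 0.807]
force: [-0.2, 1.1, 1.4]
grip_width: 34.2
grip_force: 79.3
```

Request:
{"fn": "play_rows", "kwargs": {
  "rot": [
    [0,0,0],
    [0,0,0],
    [0,0,0],
    [0,0,0],
    [0,0,0]
  ],
  "dp": [
    [0,0,0],
    [0,0,0],
    [0,0,0],
    [0,0,0],
    [0,0,0]
  ],
  "hand": [1,1,1,1,1]
}}

```text
t: 5.5
tcp_pos: [528.5, -118.0, 151.8]
tcp_rot: [3.005, -0.152, 0.807]
force: [-0.8, 0.7, 5.4]
grip_width: 34.3
grip_force: 79.4
```

```bash
python3 - <<'E'
from h import *
im=eyes.grab_frame('wrist');cv2.imwrite('pics/w5.png',im[:,:,::-1])
s=status.state();print(T()[:3].round(2),s['force'],s['q'].round(3),s['grip_width'])
E
```

```text
[[ 8.6000e-01 -1.0000e-01  5.0000e-01  5.2853e+02]
 [-9.0000e-02 -9.9000e-01 -5.0000e-02 -1.1802e+02]
 [ 5.0000e-01  0.0000e+00 -8.7000e-01  1.5183e+02]] [-0.41329718  1.15931503  4.80667726] [-0.392  0.212  2.117  0.449  0.337  0.89 ] 34.73913193800142
```

View pics/w5.png

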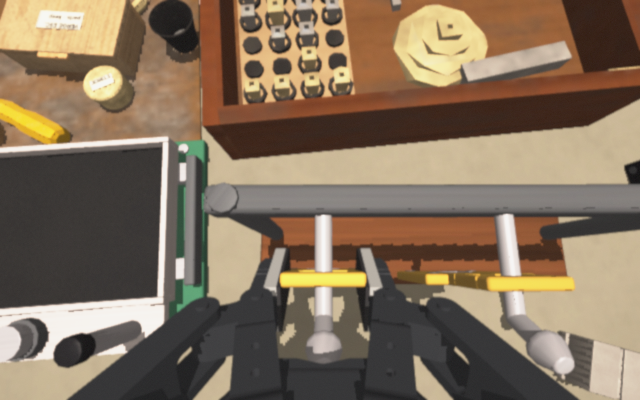

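Request:
{"fn": "play_rows", "kwargs": {
  "rot": [
    [0,0,0],
    [0,0,0],
    [0,0,0],
    [0,0,0]
  ],
  "dp": [
    [0.0018,0,-0.0031],
    [0.0018,0,-0.0031],
    [0,0,0],
    [0,0,0]
  ],
  "hand": [1,1,1,1]
}}

```text
t: 5.88
tcp_pos: [527.5, -117.6, 158.1]
tcp_rot: [3.007, -0.152, 0.804]
force: [-0.4, -0.6, -2.8]
grip_width: 34.5
grip_force: 79.6
```

Request:
{"fn": "play_rows", "kwargs": {
  "rot": [
    [0,0,0],
    [0,0,0],
    [0,0,0],
    [0,0,0]
  ],
  "dp": [
    [-0.007,0,-0.004],
    [-0.007,0,-0.004],
    [0,0,0],
    [0,0,0]
  ],
  "hand": [1,1,1,1]
}}

```text
t: 6.22
tcp_pos: [512.5, -116.8, 159.3]
tcp_rot: [3.003, -0.153, 0.809]
force: [3.4, -0.0, 0.0]
grip_width: 34.3
grip_force: 85.2
```

```bash
python3 - <<'E'
from h import *
s=status.state();print(T()[:3].round(2),s['force'],s['wrist_torque'],s['q'].round(3),s['grip_width'])
E
```

```text
[[ 8.6000e-01 -1.0000e-01  5.0000e-01  5.1255e+02]
 [-9.0000e-02 -9.9000e-01 -5.0000e-02 -1.1676e+02]
 [ 5.0000e-01  0.0000e+00 -8.6000e-01  1.5932e+02]] [ 3.36076928 -0.02531158  0.04459054] [-0.00153512 -0.12809596  0.00280035] [-0.406  0.179  2.137  0.45   0.352  0.88 ] 34.325533509310354
```

Request:
{"fn": "play_rows", "kwargs": {
  "rot": [
    [0,-5,0],
    [0,-6,0],
    [0,-6,0],
    [0,0,0]
  ],
  "dp": [
    [0.0017,0,0.001],
    [0,0,0],
    [0,0,0],
    [0,0,0]
  ],
  "hand": [1,1,1,1]
}}

```text
t: 6.55
tcp_pos: [518.0, -116.9, 160.1]
tcp_rot: [3.104, -0.153, 0.373]
force: [1.9, -0.7, -0.4]
grip_width: 34.6
grip_force: 85.2
```

```bash
python3 - <<'E'
from h import *
s=status.state();print(T()[:3].round(2),s['force'],s['wrist_torque'],s['q'].round(3),s['grip_width'])
E
```

```text
[[ 9.7000e-01 -1.0000e-01  2.4000e-01  5.1798e+02]
 [-1.0000e-01 -1.0000e+00 -2.0000e-02 -1.1685e+02]
 [ 2.4000e-01 -0.0000e+00 -9.7000e-01  1.6007e+02]] [ 1.90434157 -0.72913927 -0.40009718] [ 0.01157344  0.07314528 -0.05252326] [-0.339  0.24   1.899  0.081  0.773  1.278] 34.58945754988672
```

Request:
{"fn": "play_rows", "kwargs": {
  "rot": [
    [0,-6.5,0],
    [0,-6.5,0],
    [0,-6.5,0],
    [0,-6.5,0],
    [0,0,0]
  ],
  "dp": [
    [0,0,0],
    [0,0,0],
    [0,0,0],
    [0,0,0],
    [0,0,0]
  ],
  "hand": [1,1,1,1,1]
}}

```text
t: 6.97
tcp_pos: [517.9, -115.5, 156.7]
tcp_rot: [-3.105, 0.151, 0.336]
force: [4.5, -0.6, 3.6]
grip_width: 34.3
grip_force: 85.9
```

Request:
{"fn": "play_rows", "kwargs": {
  "rot": [
    [0,0,0],
    [0,0,0]
  ],
  "dp": [
    [0,0,0],
    [0,0,0]
  ],
  "hand": [1,1]
}}

```text
t: 7.13
tcp_pos: [514.2, -115.2, 157.4]
tcp_rot: [-3.106, 0.153, 0.334]
force: [0.8, 0.1, 0.3]
grip_width: 34.3
grip_force: 85.5
```

```bash
python3 - <<'E'
from h import *
im=eyes.grab_frame('wrist');cv2.imwrite('pics/w6.png',im[:,:,::-1])
s=status.state();print(T()[:3].round(2),s['force'],s['wrist_torque'],s['q'].round(3),s['grip_width'])
E
```

```text
[[ 9.7000e-01 -1.0000e-01 -2.1000e-01  5.1312e+02]
 [-1.0000e-01 -1.0000e+00  2.0000e-02 -1.1513e+02]
 [-2.1000e-01 -0.0000e+00 -9.8000e-01  1.5760e+02]] [0.3731254  0.0217486  0.17201363] [-0.03510647 -0.3296002  -0.03587636] [-0.278  0.43   1.581 -0.036  1.344  1.404] 34.511913896705174
```

View pics/w6.png

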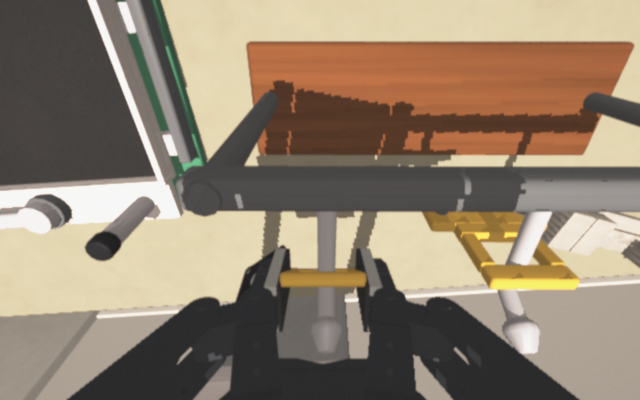

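Request:
{"fn": "play_rows", "kwargs": {
  "rot": [
    [0,0,0],
    [0,0,0],
    [0,0,0]
  ],
  "dp": [
    [-0.006,0.001,-0.008],
    [-0.006,0,-0.008],
    [0,0,0]
  ],
  "hand": [1,1,1]
}}

```text
t: 7.43
tcp_pos: [504.3, -115.7, 178.4]
tcp_rot: [-3.107, 0.155, 0.336]
force: [-0.3, -0.4, -1.8]
grip_width: 34.3
grip_force: 85.2
```

Request:
{"fn": "play_rows", "kwargs": {
  "rot": [
    [0,0,0],
    [0,0,0],
    [0,0,0]
  ],
  "dp": [
    [-0.006,0,-0.008],
    [0,0,0],
    [0,0,0]
  ],
  "hand": [1,1,1]
}}

```text
t: 7.68
tcp_pos: [501.6, -115.5, 186.5]
tcp_rot: [-3.107, 0.154, 0.336]
force: [0.3, 0.9, -2.2]
grip_width: 34.7
grip_force: 85.2
```

```bash
python3 - <<'E'
from h import *
s=status.state();print(T()[:3].round(2),s['force'],s['wrist_torque'],s['q'].round(3),s['grip_width'])
E
```

```text
[[ 9.7000e-01 -1.0000e-01 -2.1000e-01  5.0161e+02]
 [-1.0000e-01 -1.0000e+00  2.0000e-02 -1.1546e+02]
 [-2.1000e-01 -0.0000e+00 -9.8000e-01  1.8647e+02]] [ 0.25036929  0.90169697 -2.17296818] [-0.04478322 -0.13933931 -0.01667224] [-0.283  0.387  1.571 -0.038  1.396  1.398] 34.69326871766439
```

Request:
{"fn": "play_rows", "kwargs": {
  "rot": [
    [0,0,0],
    [0,0,0],
    [0,0,0],
    [0,0,0],
    [0,0,0]
  ],
  "dp": [
    [-0.008,0,-0.0105],
    [-0.008,0,-0.0105],
    [-0.008,0,-0.0105],
    [-0.01,0,-0.02],
    [-0.007,0,-0.033]
  ],
  "hand": [1,1,1,1,1]
}}

```text
t: 8.1
tcp_pos: [476.6, -112.6, 276.6]
tcp_rot: [-3.104, 0.154, 0.348]
force: [0.7, 0.4, -1.8]
grip_width: 34.8
grip_force: 85.2
```

Request:
{"fn": "play_rows", "kwargs": {
  "rot": [
    [0,0,0],
    [0,0,0],
    [0,0,0]
  ],
  "dp": [
    [-0.004,0,-0.02],
    [0,0,0],
    [0,0,0]
  ],
  "hand": [1,1,1]
}}

```text
t: 8.35
tcp_pos: [480.8, -113.7, 299.2]
tcp_rot: [-3.108, 0.154, 0.332]
force: [0.2, -0.6, -2.0]
grip_width: 34.4
grip_force: 85.3
```

```bash
cat >> h.py <<'E'
def go(p,yaw,back,up=None):
    """tool-frame move to TCP p, tool x heading yaw deg, tool leaning 'back' deg past vertical"""
    M=T();z=R.from_euler('z',yaw,degrees=True).as_matrix()@np.diag([1,-1,-1.])
    G=z@R.from_euler('y',-back,degrees=True).as_matrix()
    print('dp',(M[:3,:3].T@(np.array(p)-M[:3,3])).round(1),'rot(after)',np.degrees(R.from_matrix(M[:3,:3].T@G).as_rotvec()).round(1),'dp if rot first',(G.T@(np.array(p)-M[:3,3])).round(1))
E
python3 - <<'E'
from h import *
s=status.state();print(T()[:3].round(2),s['force'],s['grip_width'])
go([616,69,200],-1.4,40)
im,k,m=yellow('top')
E
```

```text
[[ 9.7000e-01 -1.0000e-01 -2.1000e-01  4.8076e+02]
 [-1.0000e-01 -1.0000e+00  2.0000e-02 -1.1368e+02]
 [-2.1000e-01 -0.0000e+00 -9.8000e-01  2.9923e+02]] [ 0.16277169 -0.56140107 -2.02330478] 34.43226675720393
dp [ 134.8 -195.1   72.6] rot(after) [ -2.  -27.8  -3.9] dp if rot first [ 163.9 -185.9   -8. ]
```

Request:
{"fn": "play_rows", "kwargs": {
  "rot": [
    [0,0,0],
    [0,0,0],
    [0,0,0],
    [0,0,0],
    [0,0,0]
  ],
  "dp": [
    [0.0193,-0.0279,0.0104],
    [0.0193,-0.0279,0.0104],
    [0.0193,-0.0279,0.0104],
    [0.0193,-0.0279,0.0104],
    [0.0193,-0.0279,0.0104]
  ],
  "hand": [1,1,1,1,1]
}}

```text
t: 8.82
tcp_pos: [576.0, 18.4, 223.4]
tcp_rot: [-3.106, 0.155, 0.345]
force: [0.3, -1.1, -1.5]
grip_width: 34.6
grip_force: 85.3
```

Request:
{"fn": "play_rows", "kwargs": {
  "rot": [
    [0,0,0],
    [0,0,0],
    [0,0,0]
  ],
  "dp": [
    [0.0193,-0.0279,0.0104],
    [0.0193,-0.0279,0.0104],
    [0,0,0]
  ],
  "hand": [1,1,1]
}}

```text
t: 9.07
tcp_pos: [616.0, 74.6, 191.6]
tcp_rot: [-3.103, 0.148, 0.347]
force: [0.9, 0.6, -2.2]
grip_width: 34.6
grip_force: 85.1
```

Request:
{"fn": "play_rows", "kwargs": {
  "rot": [
    [-0.5,-6.9,-1],
    [-0.5,-6.9,-1],
    [-0.5,-7,-1],
    [-0.5,-7,-0.9],
    [0,0,0]
  ],
  "dp": [
    [0,0,0],
    [0,0,0],
    [0,0,0],
    [0,0,0],
    [0,0,0]
  ],
  "hand": [1,1,1,1,1]
}}

```text
t: 9.48
tcp_pos: [615.6, 69.0, 187.8]
tcp_rot: [-2.933, 0.034, 1.102]
force: [0.4, 0.2, -6.8]
grip_width: 34.5
grip_force: 85.3
```

Request:
{"fn": "play_rows", "kwargs": {
  "rot": [
    [0,0,0],
    [0,0,0]
  ],
  "dp": [
    [0,0,0],
    [0,0,0]
  ],
  "hand": [1,1]
}}

```text
t: 9.65
tcp_pos: [614.8, 69.3, 196.6]
tcp_rot: [-2.941, 0.035, 1.079]
force: [0.3, 0.0, -1.8]
grip_width: 34.4
grip_force: 85.3
```

```bash
python3 - <<'E'
from h import *
s=status.state();print(T()[:3].round(2),s['q'].round(2),s['force'],s['grip_width'])
go([616,69,72],-1.4,40)
a=eyes.grab_frame('wrist');b=eyes.grab_frame('side')
b=cv2.resize(b[160:340,220:400],(400,400))
cv2.imwrite('pics/w7.png',np.hstack([cv2.resize(a[:,120:520],(400,400)),b])[:,:,::-1])
E
```

```text
[[ 7.6000e-01 -2.0000e-02 -6.5000e-01  6.1480e+02]
 [-2.0000e-02 -1.0000e+00  2.0000e-02  6.9260e+01]
 [-6.5000e-01 -0.0000e+00 -7.6000e-01  1.9655e+02]] [0.03 0.78 0.97 0.04 2.09 1.63] [ 0.26542668  0.00320231 -1.78423334] 34.42549950635237
dp [81.4  0.3 94.2] rot(after) [0.  0.3 0. ] dp if rot first [81.   0.2 94.6]
```

View pics/w7.png

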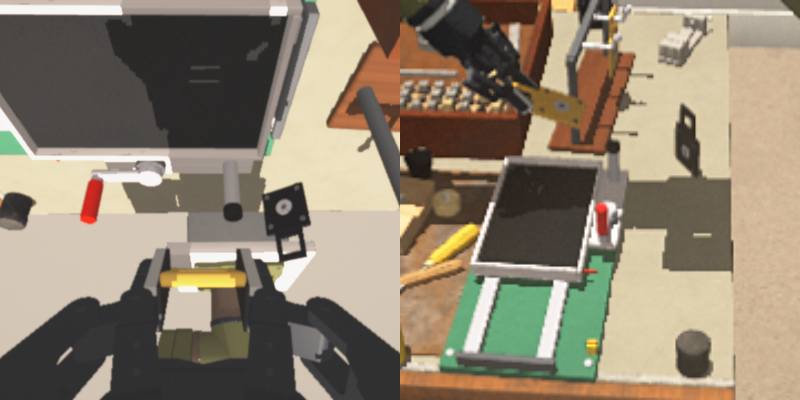

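Request:
{"fn": "play_rows", "kwargs": {
  "rot": [
    [0,0,0],
    [0,0,0],
    [0,0,0],
    [0,0,0],
    [0,0,0]
  ],
  "dp": [
    [0.0185,0,0.021],
    [0.0185,0,0.021],
    [0.0185,0,0.021],
    [0.0185,0,0.021],
    [0,0,0]
  ],
  "hand": [1,1,1,1,1]
}}

```text
t: 10.17
tcp_pos: [615.2, 69.3, 83.5]
tcp_rot: [-2.941, 0.035, 1.082]
force: [-1.2, 0.5, -2.2]
grip_width: 34.6
grip_force: 85.3
```

Request:
{"fn": "play_rows", "kwargs": {
  "rot": [
    [0,0,0],
    [0,0,0],
    [0,0,0],
    [0,0,0]
  ],
  "dp": [
    [0,0,0],
    [0,0,0],
    [0.002,0,0.0023],
    [0,0,0]
  ],
  "hand": [1,1,1,1]
}}

```text
t: 10.5
tcp_pos: [618.6, 69.5, 84.7]
tcp_rot: [-2.944, 0.034, 1.071]
force: [-0.0, 0.2, -2.4]
grip_width: 34.6
grip_force: 85.3
```

Request:
{"fn": "play_rows", "kwargs": {
  "rot": [
    [0,0,0],
    [0,0,0]
  ],
  "dp": [
    [0.002,0,0.0023],
    [0,0,0]
  ],
  "hand": [1,1]
}}

```text
t: 10.67
tcp_pos: [618.0, 69.5, 80.0]
tcp_rot: [-2.942, 0.034, 1.076]
force: [-0.3, 0.0, -2.6]
grip_width: 34.0
grip_force: 85.3
```

```bash
python3 - <<'E'
from h import *
s=status.state();print(T()[:3].round(2),s['force'],s['wrist_torque'],s['grip_width'])
b=eyes.grab_frame('side');b=cv2.resize(b[160:340,220:400],(600,600),interpolation=cv2.INTER_CUBIC)
cv2.imwrite('pics/s8.png',b[:,:,::-1])
E
```

```text
[[ 7.6000e-01 -2.0000e-02 -6.4000e-01  6.1796e+02]
 [-2.0000e-02 -1.0000e+00  2.0000e-02  6.9480e+01]
 [-6.4000e-01 -0.0000e+00 -7.6000e-01  7.9960e+01]] [-0.26011494  0.02047846 -2.56999146] [ 0.00725331 -0.59120587 -0.04032777] 34.042491535861124
```

View pics/s8.png

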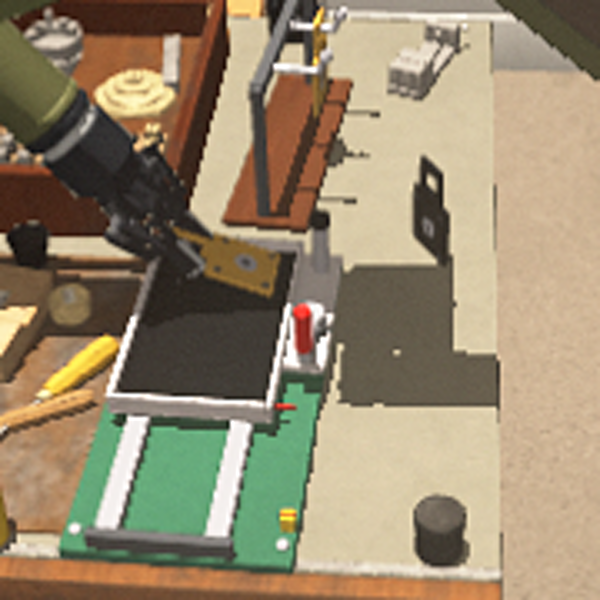

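Request:
{"fn": "play_rows", "kwargs": {
  "rot": [
    [0,0,0],
    [0,0,0],
    [0,0,0]
  ],
  "dp": [
    [0.0026,0,0.003],
    [0.0026,0,0.003],
    [0,0,0]
  ],
  "hand": [1,1,1]
}}

```text
t: 10.97
tcp_pos: [617.4, 69.4, 70.4]
tcp_rot: [-2.941, 0.034, 1.08]
force: [-0.5, 0.7, -1.9]
grip_width: 34.3
grip_force: 85.3
```

Request:
{"fn": "play_rows", "kwargs": {
  "rot": [
    [0,0,0],
    [0,0,0]
  ],
  "dp": [
    [0.0013,0,0.0015],
    [0,0,0]
  ],
  "hand": [1,1]
}}

```text
t: 11.13
tcp_pos: [617.6, 69.5, 68.9]
tcp_rot: [-2.941, 0.034, 1.079]
force: [-0.9, -0.5, -2.1]
grip_width: 34.2
grip_force: 85.3
```

Request:
{"fn": "play_rows", "kwargs": {
  "rot": [
    [0,0,0],
    [0,0,0]
  ],
  "dp": [
    [0.0013,0,0.0015],
    [0,0,0]
  ],
  "hand": [1,1]
}}

```text
t: 11.3
tcp_pos: [617.8, 69.5, 67.4]
tcp_rot: [-2.941, 0.034, 1.078]
force: [0.8, 0.4, -1.1]
grip_width: 34.4
grip_force: 85.4
```

Request:
{"fn": "play_rows", "kwargs": {
  "rot": [
    [0,0,0],
    [0,0,0],
    [0,0,0],
    [0,0,0]
  ],
  "dp": [
    [0,0,0],
    [0,0,0],
    [0,0,0],
    [0,0,0]
  ],
  "hand": [0.35,0.35,0.35,0.35]
}}

```text
t: 11.63
tcp_pos: [617.8, 69.5, 68.0]
tcp_rot: [-2.942, 0.034, 1.078]
force: [0.1, -0.6, -0.1]
grip_width: 55.7
grip_force: 0.0
```

Request:
{"fn": "play_rows", "kwargs": {
  "rot": [
    [0,0,0],
    [0,0,0],
    [0,0,0],
    [0,0,0],
    [0,0,0]
  ],
  "dp": [
    [0,0,-0.01],
    [0,0,-0.02],
    [0,0,-0.03],
    [0,0,-0.03],
    [-0.02,0,-0.03]
  ],
  "hand": [0.35,0.35,0.35,0.35,0.2]
}}

```text
t: 12.05
tcp_pos: [681.5, 67.7, 170.4]
tcp_rot: [-2.941, 0.035, 1.081]
force: [0.8, 0.3, -0.5]
grip_width: 66.2
grip_force: 0.0
```

Request:
{"fn": "play_rows", "kwargs": {
  "rot": [
    [0,6.7,0],
    [0,6.7,0],
    [0,6.7,0],
    [0,6.7,0],
    [0,6.7,0]
  ],
  "dp": [
    [-0.03,0,-0.02],
    [0,0,-0.02],
    [0,0,-0.01],
    [0,0,0],
    [0,0,0]
  ],
  "hand": [0,0,0,0,0]
}}

```text
t: 12.47
tcp_pos: [687.8, 67.8, 235.7]
tcp_rot: [-3.135, 0.037, 0.167]
force: [-0.6, -0.8, -1.7]
grip_width: 85.4
grip_force: 0.0
```

Request:
{"fn": "play_rows", "kwargs": {
  "rot": [
    [0,6.5,0],
    [0,0,0],
    [0,0,0],
    [0,0,0]
  ],
  "dp": [
    [0,0,0],
    [0,0,0],
    [0,0,0],
    [0,0,0]
  ],
  "hand": [0,0,0,0]
}}

```text
t: 12.8
tcp_pos: [686.9, 67.8, 233.6]
tcp_rot: [-3.141, 0.037, 0.007]
force: [0.3, 0.6, 0.2]
grip_width: 85.5
grip_force: 0.0
```

```bash
python3 - <<'E'
from h import *
s=status.state();print(s['t'],T()[:3].round(2),s['force'],s['grip_width'])
t=eyes.grab_frame('top');b=eyes.grab_frame('side')
print([(np.round(d["at"]).astype(int).tolist(),round(d["p"],2)) for d in boxes_of('side','plate_1')])
t=cv2.resize(t[130:230,170:450],(798,285),interpolation=cv2.INTER_CUBIC);b=cv2.resize(b[150:330,220:400],(310,310),interpolation=cv2.INTER_CUBIC)
o=np.zeros((595,798,3),np.uint8);o[:285]=t;o[285:,:310]=b;cv2.imwrite('pics/c9.png',o[:,:,::-1])
W2=np.array([549-28*.995,-206.3+2.8,153]);z=R.from_euler('z',-5.75,degrees=True).apply([.5,0,-.866])
go(W2-90*z,-5.75,-30)
E
```

```text
12.8 [[ 1.0000e+00 -2.0000e-02 -0.0000e+00  6.8695e+02]
 [-2.0000e-02 -1.0000e+00  0.0000e+00  6.7760e+01]
 [-0.0000e+00 -0.0000e+00 -1.0000e+00  2.3356e+02]] [0.32156492 0.59932878 0.15476001] 85.54112886601546
[([585, 76, 38], 0.66), ([394, -31, 52], 0.51), ([576, 146, 41], 0.49), ([586, -434, 54], 0.43)]
dp [-205.2  271.6    1.9] rot(after) [-1.2 30.2  4.3] dp if rot first [-159.8  286.5  -91. ]
```

View pics/c9.png

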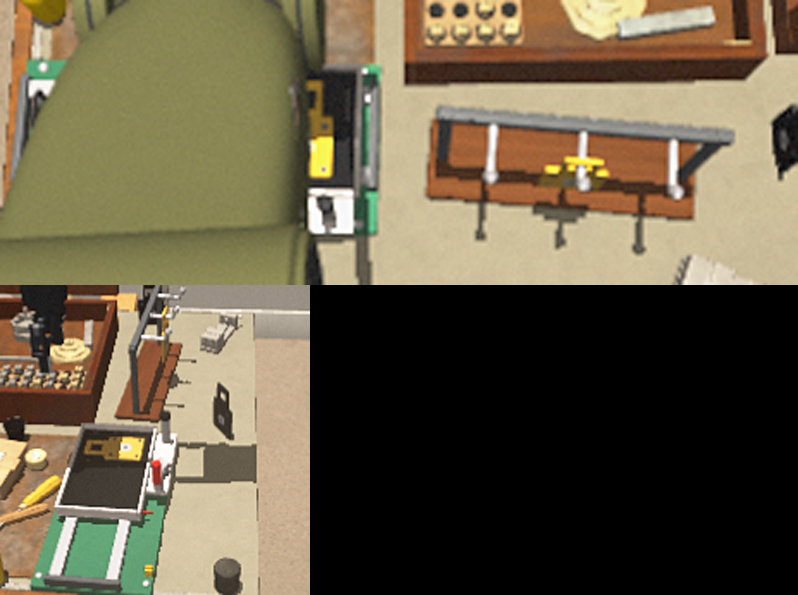

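Request:
{"fn": "play_rows", "kwargs": {
  "rot": [
    [0,0,0],
    [0,0,0],
    [0,0,0],
    [0,0,0],
    [0,0,0]
  ],
  "dp": [
    [-0.0228,0.0302,-0.004],
    [-0.0228,0.0302,-0.004],
    [-0.0228,0.0302,0],
    [-0.0228,0.0302,0],
    [-0.0228,0.0302,0]
  ],
  "hand": [0,0,0,0,0]
}}

```text
t: 13.37
tcp_pos: [568.8, -82.0, 240.3]
tcp_rot: [-3.141, 0.036, 0.008]
force: [0.3, -1.9, 0.5]
grip_width: 85.4
grip_force: 0.0
```

Request:
{"fn": "play_rows", "kwargs": {
  "rot": [
    [0,0,0],
    [0,0,0],
    [0,0,0],
    [0,0,0],
    [0,0,0]
  ],
  "dp": [
    [-0.0228,0.0302,0],
    [-0.0228,0.0302,0],
    [-0.0228,0.0302,0.004],
    [-0.0228,0.0302,0.004],
    [0,0,0]
  ],
  "hand": [0,0,0,0,0]
}}

```text
t: 13.78
tcp_pos: [471.1, -204.3, 232.2]
tcp_rot: [3.14, -0.045, -0.015]
force: [-0.7, -0.3, -0.4]
grip_width: 85.2
grip_force: 0.0
```

Request:
{"fn": "play_rows", "kwargs": {
  "rot": [
    [-0.2,6,0.9],
    [-0.2,6,0.9],
    [-0.2,6,0.9],
    [-0.3,6.1,0.8],
    [-0.3,6.1,0.8]
  ],
  "dp": [
    [0,0,0],
    [0,0,0],
    [0,0,0],
    [0,0,0],
    [0,0,0]
  ],
  "hand": [0,0,0,0,0]
}}

```text
t: 14.2
tcp_pos: [475.9, -200.7, 234.3]
tcp_rot: [3.001, -0.153, 0.812]
force: [0.3, 1.7, -1.0]
grip_width: 85.6
grip_force: 0.0
```

Request:
{"fn": "play_rows", "kwargs": {
  "rot": [
    [0,0,0],
    [0,0,0],
    [0,0,0],
    [0,0,0],
    [0,0,0]
  ],
  "dp": [
    [0,0,0],
    [0,0,0],
    [0,0,0],
    [0,0,0],
    [0,0,0]
  ],
  "hand": [0,0,0,0,0]
}}

```text
t: 14.62
tcp_pos: [476.5, -200.3, 234.3]
tcp_rot: [3.004, -0.149, 0.806]
force: [0.1, -0.6, -0.9]
grip_width: 85.2
grip_force: 0.0
```

```bash
python3 - <<'E'
from h import *
W2=np.array([521.1,-203.5,153]);go(W2,-5.75,-30)
im,k,m=yellow();cv2.imwrite('pics/w10.png',im[:,:,::-1])
n,l,st,ce=cv2.connectedComponentsWithStats(m[130:300,200:520])
for s in st[1:]:
    if s[4]>40:
        x,y=s[0]+200,s[1]+130;print(s+[200,130,0,0,0], [atz(k,q,174).round(1)[:2] for q in((x,y),(x+s[2],y))])
s=status.state();print(T()[:3].round(3),s['q'].round(2),s['force'])
print([(np.round(d["at"]).astype(int).tolist(),round(d["p"],2)) for d in boxes_of('wrist','plate_1')])
E
```

```text
dp [-2.  -1.4 92.8] rot(after) [ 0.1 -0.   0.1] dp if rot first [-2.  -1.3 92.8]
[285 209  60  15 301] [array([ 523.7, -178.5]), array([ 519.5, -220.5])]
[340 217  16   7  66] [array([ 514.2, -216.4]), array([ 513.1, -227.5])]
[[ 8.62000e-01 -1.00000e-01  4.98000e-01  4.76088e+02]
 [-8.50000e-02 -9.95000e-01 -5.20000e-02 -1.99932e+02]
 [ 5.00000e-01  2.00000e-03 -8.66000e-01  2.33993e+02]] [-0.67  0.06  2.02  0.45  0.66  0.7 ] [-0.06889949  0.23568834 -0.84788419]
[([515, -197, 142], 0.91), ([573, -445, 57], 0.85), ([582, 68, 38], 0.82), ([388, -36, 80], 0.41)]
```

Request:
{"fn": "play_rows", "kwargs": {
  "rot": [
    [0,0,0],
    [0,0,0],
    [0,0,0],
    [0,0,0],
    [0,0,0]
  ],
  "dp": [
    [-0.0004,-0.0003,0.0184],
    [-0.0004,-0.0003,0.0184],
    [-0.0004,-0.0003,0.0184],
    [-0.0004,-0.0003,0.0184],
    [-0.0004,-0.0002,0.0184]
  ],
  "hand": [0,0,0,0,0]
}}

```text
t: 15.13
tcp_pos: [519.5, -202.4, 152.0]
tcp_rot: [3.005, -0.15, 0.805]
force: [0.5, -0.3, -0.3]
grip_width: 84.9
grip_force: 0.0
```

Request:
{"fn": "play_rows", "kwargs": {
  "rot": [
    [0,0,0],
    [0,0,0],
    [0,0,0],
    [0,0,0],
    [0,0,0]
  ],
  "dp": [
    [0,0,0],
    [0,0,0],
    [0,0,0],
    [0,0,0],
    [0,0,0]
  ],
  "hand": [0,0,0,0,0]
}}

```text
t: 15.55
tcp_pos: [518.4, -202.5, 153.6]
tcp_rot: [3.003, -0.151, 0.807]
force: [-0.1, 0.6, 0.1]
grip_width: 85.5
grip_force: 0.0
```

```bash
python3 - <<'E'
from h import *
go([520.3,-203.2,153],-5.75,-30)
im,k,m=yellow();cv2.imwrite('pics/w11.png',im[:,:,::-1])
for f in('pics/w4.png','pics/w11.png'):
    m=cv2.inRange(cv2.cvtColor(cv2.imread(f),cv2.COLOR_BGR2HSV),(20,150,110),(34,255,255))
    n,l,st,ce=cv2.connectedComponentsWithStats(m[230:330,235:410])
    print(f,[(s+[235,230,0,0,0]).tolist() for s in st[1:] if s[4]>30])
s=status.state();print(s['force'])
E
```

```text
dp [1.4 0.5 1.5] rot(after) [ 0.1 -0.1  0. ] dp if rot first [1.4 0.5 1.5]
pics/w4.png [[269, 269, 109, 17, 888]]
pics/w11.png [[269, 270, 109, 17, 784]]
[-0.36014788  0.51695464  0.42063661]
```

Request:
{"fn": "play_rows", "kwargs": {
  "rot": [
    [0,0,0],
    [0,0,0],
    [0,0,0],
    [0,0,0],
    [0,0,0]
  ],
  "dp": [
    [0.001,0,0.001],
    [0,0,0],
    [0,0,0],
    [0,0,0],
    [0,0,0]
  ],
  "hand": [1,1,1,1,1],
  "grip_force": 80
}}

```text
t: 16.02
tcp_pos: [519.8, -202.5, 152.4]
tcp_rot: [3.004, -0.152, 0.805]
force: [-0.2, 0.8, 2.1]
grip_width: 34.4
grip_force: 79.3
```

Request:
{"fn": "play_rows", "kwargs": {
  "rot": [
    [0,0,0],
    [0,0,0],
    [0,0,0],
    [0,0,0],
    [0,0,0]
  ],
  "dp": [
    [0,0,0],
    [0,0,0],
    [0,0,0],
    [0,0,0],
    [0,0,0]
  ],
  "hand": [1,1,1,1,1]
}}

```text
t: 16.43
tcp_pos: [519.9, -202.6, 152.3]
tcp_rot: [3.004, -0.152, 0.805]
force: [-0.2, 0.6, 3.2]
grip_width: 34.3
grip_force: 79.3
```

Request:
{"fn": "play_rows", "kwargs": {
  "rot": [
    [0,0,0],
    [0,0,0],
    [0,0,0],
    [0,0,0]
  ],
  "dp": [
    [0.0018,0,-0.0031],
    [0.0018,0,-0.0031],
    [0,0,0],
    [0,0,0]
  ],
  "hand": [1,1,1,1]
}}

```text
t: 16.77
tcp_pos: [519.3, -202.2, 159.0]
tcp_rot: [3.006, -0.151, 0.803]
force: [-0.3, 0.2, -1.6]
grip_width: 34.9
grip_force: 79.6
```

```bash
python3 - <<'E'
from h import *
s=status.state();print(T()[:3].round(2),s['force'],s['wrist_torque'],s['grip_width'])
E
```

```text
[[ 8.6000e-01 -1.0000e-01  5.0000e-01  5.1926e+02]
 [-9.0000e-02 -9.9000e-01 -5.0000e-02 -2.0218e+02]
 [ 5.0000e-01  0.0000e+00 -8.7000e-01  1.5897e+02]] [-0.34485351  0.15540287 -1.63020771] [ 0.07134037  0.34880054 -0.01257732] 34.923263894811306
```

Request:
{"fn": "play_rows", "kwargs": {
  "rot": [
    [0,0,0],
    [0,0,0],
    [0,0,0],
    [0,0,0]
  ],
  "dp": [
    [-0.006,0,-0.0034],
    [-0.0055,0,-0.0032],
    [0,0,0],
    [0,0,0]
  ],
  "hand": [1,1,1,1]
}}

```text
t: 17.1
tcp_pos: [505.9, -201.0, 159.2]
tcp_rot: [3.005, -0.153, 0.804]
force: [0.5, -0.3, -0.8]
grip_width: 34.3
grip_force: 82.0
```

Request:
{"fn": "play_rows", "kwargs": {
  "rot": [
    [0,-5,0],
    [0,-6,0],
    [0,-6,0],
    [0,0,0]
  ],
  "dp": [
    [0,0,0],
    [0,0,0],
    [0,0,0],
    [0,0,0]
  ],
  "hand": [1,1,1,1]
}}

```text
t: 17.43
tcp_pos: [511.6, -201.6, 161.0]
tcp_rot: [3.1, -0.149, 0.398]
force: [2.6, 0.1, -0.4]
grip_width: 34.2
grip_force: 82.0
```

```bash
python3 - <<'E'
from h import *
s=status.state();print(T()[:3].round(2),s['force'],s['wrist_torque'],s['grip_width'])
E
```

```text
[[ 9.6000e-01 -1.0000e-01  2.5000e-01  5.1158e+02]
 [-9.0000e-02 -1.0000e+00 -2.0000e-02 -2.0158e+02]
 [ 2.5000e-01  0.0000e+00 -9.7000e-01  1.6100e+02]] [ 2.60178942  0.11085735 -0.39501618] [-0.02619372  0.06136614 -0.00740206] 34.19400075542281
```

Request:
{"fn": "play_rows", "kwargs": {
  "rot": [
    [0,-6.5,0],
    [0,-6.5,0],
    [0,-6.5,0],
    [0,-6.5,0],
    [0,0,0]
  ],
  "dp": [
    [0,0,0],
    [0,0,0],
    [0,0,0],
    [0,0,0],
    [0,0,0]
  ],
  "hand": [1,1,1,1,1]
}}

```text
t: 17.85
tcp_pos: [510.9, -199.4, 156.8]
tcp_rot: [-3.107, 0.146, 0.313]
force: [3.9, -0.3, 0.1]
grip_width: 34.6
grip_force: 82.4
```

Request:
{"fn": "play_rows", "kwargs": {
  "rot": [
    [0,0,0],
    [0,0,0],
    [0,0,0]
  ],
  "dp": [
    [0,0,0],
    [0,0,0],
    [0,0,0]
  ],
  "hand": [1,1,1]
}}

```text
t: 18.1
tcp_pos: [505.3, -198.8, 158.6]
tcp_rot: [-3.108, 0.151, 0.313]
force: [0.6, -0.3, -2.4]
grip_width: 34.5
grip_force: 82.1
```

```bash
python3 - <<'E'
from h import *
s=status.state();print(T()[:3].round(2),s['force'],s['wrist_torque'],s['grip_width'])
E
```

```text
[[ 9.8000e-01 -1.0000e-01 -2.0000e-01  5.0530e+02]
 [-9.0000e-02 -1.0000e+00  2.0000e-02 -1.9883e+02]
 [-2.0000e-01 -0.0000e+00 -9.8000e-01  1.5863e+02]] [ 0.57469753 -0.32131039 -2.4229597 ] [-0.00208745 -0.17139932 -0.05481418] 34.543346969868594
```

Request:
{"fn": "play_rows", "kwargs": {
  "rot": [
    [0,-1,0],
    [0,0,0],
    [0,0,0]
  ],
  "dp": [
    [-0.006,0.002,-0.008],
    [-0.006,0,-0.008],
    [0,0,0]
  ],
  "hand": [1,1,1]
}}

```text
t: 18.35
tcp_pos: [497.7, -200.9, 179.1]
tcp_rot: [-3.106, 0.152, 0.336]
force: [0.3, -0.3, -1.9]
grip_width: 34.5
grip_force: 82.0
```

Request:
{"fn": "play_rows", "kwargs": {
  "rot": [
    [0,0,0],
    [0,0,0],
    [0,0,0]
  ],
  "dp": [
    [-0.006,0,-0.008],
    [0,0,0],
    [0,0,0]
  ],
  "hand": [1,1,1]
}}

```text
t: 18.6
tcp_pos: [494.4, -200.4, 187.1]
tcp_rot: [-3.106, 0.152, 0.338]
force: [0.2, 0.6, -1.9]
grip_width: 34.4
grip_force: 82.0
```

```bash
python3 - <<'E'
from h import *
s=status.state();print(T()[:3].round(2),s['force'],s['wrist_torque'],s['q'].round(3),s['grip_width'])
E
```

```text
[[ 9.7000e-01 -1.0000e-01 -2.1000e-01  4.9439e+02]
 [-9.0000e-02 -1.0000e+00  2.0000e-02 -2.0040e+02]
 [-2.2000e-01 -0.0000e+00 -9.8000e-01  1.8706e+02]] [ 0.21649044  0.60845838 -1.93675436] [-0.03656119 -0.11749386  0.06121831] [-0.421  0.409  1.532 -0.067  1.408  1.265] 34.398180055349016
```

Request:
{"fn": "play_rows", "kwargs": {
  "rot": [
    [0,0,0],
    [0,0,0],
    [0,0,0],
    [0,0,0],
    [0,0,0]
  ],
  "dp": [
    [-0.008,0,-0.0105],
    [-0.008,0,-0.0105],
    [-0.008,0,-0.0105],
    [-0.01,0,-0.02],
    [-0.007,0,-0.033]
  ],
  "hand": [1,1,1,1,1]
}}

```text
t: 19.02
tcp_pos: [469.9, -197.5, 277.2]
tcp_rot: [-3.102, 0.151, 0.35]
force: [-0.3, 0.0, -2.4]
grip_width: 34.5
grip_force: 82.0
```

Request:
{"fn": "play_rows", "kwargs": {
  "rot": [
    [0,0,0],
    [0,0,0],
    [0,0,0]
  ],
  "dp": [
    [-0.004,0,-0.02],
    [0,0,0],
    [0,0,0]
  ],
  "hand": [1,1,1]
}}

```text
t: 19.27
tcp_pos: [473.9, -198.9, 300.0]
tcp_rot: [-3.108, 0.152, 0.335]
force: [0.2, 0.4, -3.2]
grip_width: 34.2
grip_force: 82.0
```

```bash
python3 - <<'E'
from h import *
s=status.state();print(T()[:3].round(2),s['force'],s['grip_width'])
go([616,176,200],-1.4,40)
for c in('side','top'):
    eyes.grab_frame(c);print([(np.round(d["at"]).astype(int).tolist(),round(d["p"],2)) for d in boxes_of(c,'plate_1')])
E
```

```text
[[ 9.7000e-01 -1.0000e-01 -2.1000e-01  4.7391e+02]
 [-9.0000e-02 -1.0000e+00  2.0000e-02 -1.9894e+02]
 [-2.1000e-01 -0.0000e+00 -9.8000e-01  2.9996e+02]] [ 0.20507428  0.35266176 -3.15680511] 34.23966094605961
dp [ 123.8 -386.8   76. ] rot(after) [ -2.  -27.7  -3.8] dp if rot first [ 166.  -378.3   -8.8]
[([587, -435, 54], 0.55), ([439, -191, 269], 0.53), ([582, 74, 40], 0.53)]
[([577, 69, 41], 0.97), ([566, -446, 63], 0.65)]
```

Request:
{"fn": "play_rows", "kwargs": {
  "rot": [
    [0,0,0],
    [0,0,0],
    [0,0,0],
    [0,0,0],
    [0,0,0]
  ],
  "dp": [
    [0.0094,-0.0352,-0.002],
    [0.0094,-0.0352,-0.002],
    [0.0094,-0.0352,-0.002],
    [0.0094,-0.0352,-0.002],
    [0.0094,-0.0352,-0.002]
  ],
  "hand": [1,1,1,1,1]
}}

```text
t: 19.88
tcp_pos: [538.1, -26.7, 296.6]
tcp_rot: [-3.105, 0.152, 0.346]
force: [0.5, -0.0, -1.2]
grip_width: 34.5
grip_force: 82.0
```

Request:
{"fn": "play_rows", "kwargs": {
  "rot": [
    [0,0,0],
    [0,0,0],
    [0,0,0],
    [0,0,0],
    [0,0,0]
  ],
  "dp": [
    [0.0129,-0.0352,0.0143],
    [0.0129,-0.0352,0.0143],
    [0.0129,-0.0352,0.0143],
    [0.0129,-0.0352,0.0143],
    [0.0129,-0.0352,0.0143]
  ],
  "hand": [1,1,1,1,1]
}}

```text
t: 20.3
tcp_pos: [602.3, 144.2, 212.4]
tcp_rot: [-3.106, 0.151, 0.346]
force: [0.7, -0.9, -1.3]
grip_width: 34.6
grip_force: 82.0
```

Request:
{"fn": "play_rows", "kwargs": {
  "rot": [
    [0,0,0],
    [-0.5,-6.9,-1],
    [-0.5,-6.9,-1],
    [-0.5,-7,-1],
    [-0.5,-7,-0.9]
  ],
  "dp": [
    [0.0129,-0.0352,0.01],
    [0,0,0],
    [0,0,0],
    [0,0,0],
    [0,0,0]
  ],
  "hand": [1,1,1,1,1]
}}

```text
t: 20.72
tcp_pos: [616.8, 176.9, 201.7]
tcp_rot: [-2.937, 0.029, 1.089]
force: [-0.3, 1.1, -2.0]
grip_width: 34.4
grip_force: 82.1
```

Request:
{"fn": "play_rows", "kwargs": {
  "rot": [
    [0,0,0],
    [0,0,0],
    [0,0,0],
    [0,0,0]
  ],
  "dp": [
    [0,0,0],
    [0,0,0],
    [0,0,0],
    [0,0,0]
  ],
  "hand": [1,1,1,1]
}}

```text
t: 21.05
tcp_pos: [616.2, 176.7, 204.3]
tcp_rot: [-2.942, 0.031, 1.075]
force: [-0.1, 0.7, -1.1]
grip_width: 34.3
grip_force: 82.0
```

```bash
python3 - <<'E'
from h import *
s=status.state();print(T()[:3].round(2),s['q'].round(2),s['force'],s['wrist_torque'],s['grip_width'])
go([616.5,176,83],-1.4,40)
im=eyes.grab_frame('wrist');cv2.imwrite('pics/w12.png',im[:,:,::-1])
m=cv2.inRange(cv2.cvtColor(im,cv2.COLOR_RGB2HSV),(18,110,110),(34,255,255))[230:330,260:390]
print(cv2.connectedComponentsWithStats(m)[2])
E
```

```text
[[ 7.6000e-01 -2.0000e-02 -6.4000e-01  6.1618e+02]
 [-2.0000e-02 -1.0000e+00  2.0000e-02  1.7672e+02]
 [-6.4000e-01 -0.0000e+00 -7.6000e-01  2.0431e+02]] [0.15 0.8  0.91 0.13 2.12 1.77] [-0.1214101   0.69428215 -1.12708256] [ 0.02664947 -0.52228275 -0.00165408] 34.250721403615614
dp [78.5  1.  92.5] rot(after) [-0.   0.1  0.2] dp if rot first [78.2  0.7 92.7]
[[    0     0   130   100 11524]
 [   20    40    86    20  1476]]
```

Request:
{"fn": "play_rows", "kwargs": {
  "rot": [
    [0,0,0],
    [0,0,0],
    [0,0,0],
    [0,0,0],
    [0,0,0]
  ],
  "dp": [
    [0.0156,0,0.0184],
    [0.0156,0,0.0184],
    [0.0156,0,0.0184],
    [0.0156,0,0.0184],
    [0.0156,0,0.0184]
  ],
  "hand": [1,1,1,1,1]
}}

```text
t: 21.52
tcp_pos: [616.8, 177.1, 84.5]
tcp_rot: [-2.943, 0.03, 1.07]
force: [0.4, -0.2, -2.5]
grip_width: 34.5
grip_force: 82.1
```

Request:
{"fn": "play_rows", "kwargs": {
  "rot": [
    [0,0,0],
    [0,0,0],
    [0,0,0]
  ],
  "dp": [
    [0,0,0],
    [0,0,0],
    [0,0,0]
  ],
  "hand": [1,1,1]
}}

```text
t: 21.77
tcp_pos: [617.1, 177.1, 84.9]
tcp_rot: [-2.941, 0.03, 1.074]
force: [1.4, 0.4, -0.7]
grip_width: 34.6
grip_force: 82.0
```

Request:
{"fn": "play_rows", "kwargs": {
  "rot": [
    [0,0,0],
    [0,0,0],
    [0,0,0],
    [0,0,0]
  ],
  "dp": [
    [0.0026,0,0.003],
    [0.0026,0,0.003],
    [0.0022,0,0.0026],
    [0,0,0]
  ],
  "hand": [1,1,1,1]
}}

```text
t: 22.1
tcp_pos: [616.5, 176.9, 70.2]
tcp_rot: [-2.94, 0.031, 1.08]
force: [0.1, -0.4, -3.0]
grip_width: 34.4
grip_force: 82.0
```

Request:
{"fn": "play_rows", "kwargs": {
  "rot": [
    [0,0,0],
    [0,0,0],
    [0,0,0]
  ],
  "dp": [
    [0.0013,0,0.0015],
    [0,0,0],
    [0,0,0]
  ],
  "hand": [1,1,1]
}}

```text
t: 22.35
tcp_pos: [616.5, 176.9, 68.2]
tcp_rot: [-2.94, 0.031, 1.081]
force: [0.4, -0.0, -1.0]
grip_width: 34.1
grip_force: 82.0
```

Request:
{"fn": "play_rows", "kwargs": {
  "rot": [
    [0,0,0],
    [0,0,0],
    [0,0,0],
    [0,0,0],
    [0,0,0]
  ],
  "dp": [
    [0.0006,0,0.0007],
    [0,0,0],
    [0,0,0],
    [0,0,0],
    [0,0,0]
  ],
  "hand": [1,0.35,0.35,0.35,0.35]
}}

```text
t: 22.77
tcp_pos: [616.6, 176.9, 67.8]
tcp_rot: [-2.94, 0.031, 1.08]
force: [-0.1, -0.3, -0.0]
grip_width: 55.6
grip_force: 0.0
```

Request:
{"fn": "play_rows", "kwargs": {
  "rot": [
    [0,0,0],
    [0,0,0],
    [0,0,0],
    [0,0,0],
    [0,0,0]
  ],
  "dp": [
    [0,0,-0.01],
    [0,0,-0.02],
    [0,0,-0.03],
    [0,0,-0.03],
    [-0.02,0,-0.03]
  ],
  "hand": [0.35,0.35,0.35,0.35,0.35]
}}

```text
t: 23.18
tcp_pos: [680.5, 174.8, 170.1]
tcp_rot: [-2.939, 0.033, 1.083]
force: [-0.6, -0.1, -0.3]
grip_width: 55.5
grip_force: 0.0
```

Request:
{"fn": "play_rows", "kwargs": {
  "rot": [
    [0,6.7,0],
    [0,6.7,0],
    [0,6.7,0],
    [0,6.7,0],
    [0,6.7,0]
  ],
  "dp": [
    [-0.03,0,-0.02],
    [0,0,-0.02],
    [0,0,-0.01],
    [0,0,0],
    [0,0,0]
  ],
  "hand": [0.35,0.35,0.35,0.35,0.35]
}}

```text
t: 23.6
tcp_pos: [686.9, 175.2, 235.6]
tcp_rot: [-3.132, 0.034, 0.17]
force: [0.0, -0.2, 0.5]
grip_width: 55.8
grip_force: 0.0
```

Request:
{"fn": "play_rows", "kwargs": {
  "rot": [
    [0,6.5,0],
    [0,0,0],
    [0,0,0],
    [0,0,0],
    [0,0,0]
  ],
  "dp": [
    [-0.03,0,0],
    [-0.03,0,0],
    [-0.03,0,0],
    [-0.03,0,0],
    [-0.03,0,0]
  ],
  "hand": [0.35,0.35,0.35,0.35,0.35]
}}

```text
t: 24.02
tcp_pos: [533.4, 178.3, 237.7]
tcp_rot: [-3.139, 0.035, 0.008]
force: [-0.4, 0.3, 1.1]
grip_width: 55.9
grip_force: 0.0
```

Request:
{"fn": "play_rows", "kwargs": {
  "rot": [
    [0,0,0],
    [0,0,0],
    [0,0,0],
    [0,0,0]
  ],
  "dp": [
    [0,0,-0.02],
    [0,0,-0.02],
    [0,0,0],
    [0,0,0]
  ],
  "hand": [0.35,0.35,0.35,0.35]
}}

```text
t: 24.35
tcp_pos: [536.3, 178.6, 278.9]
tcp_rot: [-3.138, 0.034, 0.003]
force: [-0.2, 0.2, -0.4]
grip_width: 55.3
grip_force: 0.0
```

```bash
python3 - <<'E'
from h import *
s=status.state();print(s['t'],T()[:3].round(2),s['force'],s['grip_width'])
im=eyes.grab_frame('wrist');k=eyes.get_calibration('wrist');cv2.imwrite('pics/w13.png',im[:,:,::-1]);print(np.round(k['pose'],3).tolist(),k['fx'],k['cx'],k['cy'])
print([(np.round(d["at"]).astype(int).tolist(),round(d["p"],2)) for d in boxes_of('wrist','plate_1')])
for n in('lever_grip','push_post','mark_clip','pointer'):print(n,[(np.round(d["at"]).astype(int).tolist(),round(d["p"],2)) for d in boxes_of('wrist',n)])
E
```

```text
24.35 [[ 1.0000e+00 -2.0000e-02 -0.0000e+00  5.3630e+02]
 [-2.0000e-02 -1.0000e+00  0.0000e+00  1.7859e+02]
 [-0.0000e+00 -0.0000e+00 -1.0000e+00  2.7888e+02]] [-0.22639575  0.21552129 -0.40777007] 55.283610092223185
[[-0.023, -0.947, -0.321, 617.512], [-1.0, 0.021, 0.009, 176.143], [-0.002, 0.321, -0.947, 403.07], [0.0, 0.0, 0.0, 1.0]] 303.1414673468433 322.59353271539857 201.84761533296657
[([581, 182, 40], 0.73), ([402, -40, 52], 0.68), ([586, 72, 38], 0.56)]
lever_grip [([508, 159, 51], 0.91)]
push_post [([595, 122, 35], 0.96)]
mark_clip [([501, 341, 28], 0.48), ([583, 177, 40], 0.45)]
pointer [([599, 123, 37], 0.93)]
```

View pics/w13.png

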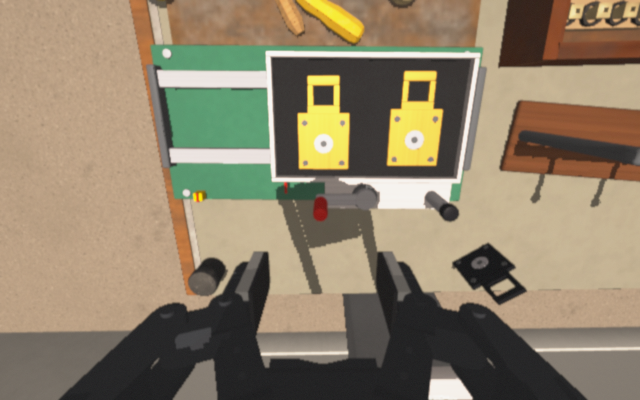

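```bash
python3 - <<'E'
from h import *
k=eyes.get_calibration('wrist');im=cv2.imread('pics/w13.png');h=cv2.cvtColor(im,cv2.COLOR_BGR2HSV)
r=cv2.inRange(h,(0,150,80),(8,255,255))|cv2.inRange(h,(172,150,80),(180,255,255))
n,l,st,ce=cv2.connectedComponentsWithStats(r[150:240,150:400])
for s,c in zip(st[1:],ce[1:]):
    if s[4]>2:print((s+[150,150,0,0,0]).tolist(),(c+[150,150]).round(1))
print(h[197,192:208].tolist())
print('gripTop',atz(k,(320.5,203.5),105).round(1),atz(k,(320.5,213),105).round(1),'post',atz(k,(451,212),97).round(1),'pivot',atz(k,(366,197),80).round(1),'clip',atz(k,(199,197),28).round(1))
print([atz(k,q,47).round(1) for q in((267,53),(481,52),(468,184),(272,184))])
print('ptr',[atz(k,(285.5,v),30).round(1) for v in(182,187,192)])
print('foot',[atz(k,q,12).round(1) for q in((178,200),(455,201))])
E
```

```text
[284, 183, 3, 10, 24] [285.2 187. ]
[197, 194, 2, 8, 9] [197.1 197.9]
[313, 197, 15, 24, 278] [320. 209.]
[[48, 86, 160], [26, 164, 215], [28, 245, 246], [28, 245, 247], [19, 243, 242], [8, 223, 228], [19, 244, 226], [28, 245, 246], [29, 245, 247], [27, 244, 243], [24, 241, 187], [24, 232, 123], [24, 213, 110], [25, 166, 103], [47, 86, 104], [69, 95, 137]]
gripTop [514.1 180.8 105. ] [503.6 181.1 105. ] post [498.6  41.5  97. ] pivot [511.9 130.4  80. ] clip [499.7 338.9  28. ]
[array([663.4, 234. ,  47. ]), array([659.2,   8.4,  47. ]), array([514.8,   2.9,  47. ]), array([520.2, 239.8,  47. ])]
ptr [array([517.7, 225.6,  30. ]), array([511.2, 226. ,  30. ]), array([504.5, 226.4,  30. ])]
foot [array([491., 375.,  12.]), array([4.812e+02, 2.000e-01, 1.200e+01])]
```

Request:
{"fn": "play_rows", "kwargs": {
  "rot": [
    [0,0,0],
    [0,0,0],
    [0,0,0],
    [0,0,0],
    [0,0,0]
  ],
  "dp": [
    [-0.0085,-0.0006,0.0322],
    [-0.0085,-0.0006,0.0322],
    [-0.0085,-0.0006,0.0322],
    [-0.0085,-0.0004,0.0322],
    [0,0,0]
  ],
  "hand": [0.35,0.35,0.35,0.35,0.35]
}}

```text
t: 25.07
tcp_pos: [493.4, 179.9, 141.5]
tcp_rot: [3.139, -0.034, -0.034]
force: [-1.3, -1.0, -0.1]
grip_width: 56.0
grip_force: 0.0
```

Request:
{"fn": "play_rows", "kwargs": {
  "rot": [
    [0,0,0],
    [0,0,0],
    [0,0,0],
    [0,0,0]
  ],
  "dp": [
    [0,0,0],
    [0,0,0],
    [0,0,0],
    [0,0,0]
  ],
  "hand": [0.35,0.35,0.35,0.35]
}}

```text
t: 25.4
tcp_pos: [502.9, 182.0, 150.1]
tcp_rot: [-3.138, 0.035, 0.002]
force: [0.1, -0.1, 0.2]
grip_width: 55.3
grip_force: 0.0
```

```bash
cat >> h.py <<'E'
def red(im,bgr=False):
    h=cv2.cvtColor(im,cv2.COLOR_BGR2HSV if bgr else cv2.COLOR_RGB2HSV)
    return cv2.inRange(h,(0,150,80),(8,255,255))|cv2.inRange(h,(172,150,80),(180,255,255))
def blobs(m,a=4):
    n,l,st,ce=cv2.connectedComponentsWithStats(m);return [(s.tolist(),c.round(1).tolist()) for s,c in zip(st[1:],ce[1:]) if s[4]>=a]
E
python3 - <<'E'
from h import *
im=eyes.grab_frame('wrist');k=eyes.get_calibration('wrist');cv2.imwrite('pics/w14.png',im[:,:,::-1])
M=T();print(M.round(3))
for s,c in blobs(red(im),8):
    print(s,c, 'near end at z105',atz(k,(s[0]+s[2]/2,s[1]+s[3]-s[2]/2),105).round(1))
print('TCP axis px at z105', proj(k,[M[0,3],M[1,3],105]), 'expected grip', proj(k,[[502.5,181.5,105]]))
E
```

```text
[[ 1.00000e+00 -2.20000e-02 -2.00000e-03  5.02483e+02]
 [-2.20000e-02 -1.00000e+00  3.00000e-03  1.81896e+02]
 [-2.00000e-03 -3.00000e-03 -1.00000e+00  1.49824e+02]
 [ 0.00000e+00  0.00000e+00  0.00000e+00  1.00000e+00]]
[267, 183, 4, 17, 66] [268.5, 191.0] near end at z105 [529.7 213.  105. ]
[134, 200, 5, 13, 31] [136.2, 206.3] near end at z105 [523.6 293.1 105. ]
[310, 206, 24, 44, 859] [321.6, 228.2] near end at z105 [503.1 182.2 105. ]
TCP axis px at z105 [[322.56460944 238.88959777]] expected grip [[323.20418713 238.85172925]]
```

Request:
{"fn": "play_rows", "kwargs": {
  "rot": [
    [0,0,0],
    [0,0,0],
    [0,0,0],
    [0,0,0],
    [0,0,0]
  ],
  "dp": [
    [0.0006,0,0.019],
    [0,0,0.019],
    [0,0,0.019],
    [0,0,0],
    [0,0,0]
  ],
  "hand": [0.35,0.35,0.35,0.35,0.35]
}}

```text
t: 25.87
tcp_pos: [500.8, 181.5, 91.0]
tcp_rot: [-3.14, 0.034, 0.011]
force: [0.3, 0.1, -0.1]
grip_width: 55.8
grip_force: 0.0
```

Request:
{"fn": "play_rows", "kwargs": {
  "rot": [
    [0,0,0],
    [0,0,0],
    [0,0,0],
    [0,0,0],
    [0,0,0]
  ],
  "dp": [
    [0,0,0],
    [0,0,0],
    [0,0,0],
    [0,0,0],
    [0,0,0]
  ],
  "hand": [1,1,1,1,1],
  "grip_force": 40
}}

```text
t: 26.28
tcp_pos: [501.9, 182.5, 92.3]
tcp_rot: [-3.138, 0.035, 0.005]
force: [-0.4, 3.4, 7.0]
grip_width: 14.4
grip_force: 39.1
```

Request:
{"fn": "play_rows", "kwargs": {
  "rot": [
    [0,0,-5.5],
    [0,0,-5.5],
    [0,0,-5.5],
    [0,0,0]
  ],
  "dp": [
    [-0.0053,0.0003,0],
    [-0.0053,0.0003,0],
    [-0.0053,0.0003,0],
    [0,0,0]
  ],
  "hand": [1,1,1,1]
}}

```text
t: 26.62
tcp_pos: [485.6, 180.1, 92.3]
tcp_rot: [-3.109, -0.422, 0.004]
force: [-1.0, 1.8, 6.7]
grip_width: 14.5
grip_force: 39.4
```

```bash
python3 - <<'E'
from h import *
s=status.state();print(T()[:3].round(2),s['force'],s['wrist_torque'],s['q'].round(2),s['grip_width'])
im=cv2.imread('pics/w14.png')
E
```

```text
[[ 9.6000e-01  2.7000e-01 -0.0000e+00  4.8564e+02]
 [ 2.7000e-01 -9.6000e-01  0.0000e+00  1.8009e+02]
 [-0.0000e+00 -0.0000e+00 -1.0000e+00  9.2260e+01]] [-1.02990812  1.81165017  6.74778917] [0.34016918 0.07640176 0.09983499] [0.27 0.4  1.82 0.01 0.92 1.57] 14.518194831422479
```

Request:
{"fn": "play_rows", "kwargs": {
  "rot": [
    [0,0,-5.5],
    [0,0,-5.5],
    [0,0,-5.5],
    [0,0,-5.5],
    [0,0,-5.5]
  ],
  "dp": [
    [-0.0053,0.0003,0],
    [-0.0053,0.0003,0],
    [-0.0053,0.0003,0],
    [-0.0053,0.0003,0],
    [-0.0053,0.0003,0]
  ],
  "hand": [1,1,1,1,1]
}}

```text
t: 27.03
tcp_pos: [463.9, 167.3, 92.3]
tcp_rot: [-2.92, -1.149, 0.001]
force: [0.9, 3.2, 4.0]
grip_width: 14.9
grip_force: 39.2
```

Request:
{"fn": "play_rows", "kwargs": {
  "rot": [
    [0,0,-5.5],
    [0,0,-5.5],
    [0,0,-5.5],
    [0,0,-5.5],
    [0,0,0]
  ],
  "dp": [
    [-0.0053,0.0003,0],
    [-0.0053,0.0003,0],
    [-0.0053,0.0003,0],
    [-0.0053,0.0003,0],
    [0,0,0]
  ],
  "hand": [1,1,1,1,1]
}}

```text
t: 27.45
tcp_pos: [451.3, 149.3, 92.2]
tcp_rot: [-2.649, -1.683, 0.001]
force: [1.7, 1.1, 6.3]
grip_width: 14.4
grip_force: 39.5
```

Request:
{"fn": "play_rows", "kwargs": {
  "rot": [
    [0,0,-5.5],
    [0,0,-5.5],
    [0,0,0],
    [0,0,0]
  ],
  "dp": [
    [-0.0053,0.0003,0],
    [-0.0053,0.0003,0],
    [0,0,0],
    [0,0,0]
  ],
  "hand": [1,1,1,1]
}}

```text
t: 27.78
tcp_pos: [448.1, 139.5, 92.2]
tcp_rot: [-2.48, -1.923, 0.001]
force: [1.4, 0.6, 6.2]
grip_width: 15.0
grip_force: 39.6
```

```bash
python3 - <<'E'
from h import *
s=status.state();print(T()[:3].round(2),s['force'],s['wrist_torque'],s['q'].round(2),s['grip_width'])
E
```

```text
[[ 2.5000e-01  9.7000e-01 -0.0000e+00  4.4810e+02]
 [ 9.7000e-01 -2.5000e-01  0.0000e+00  1.3952e+02]
 [ 0.0000e+00 -0.0000e+00 -1.0000e+00  9.2190e+01]] [1.36550441 0.61935812 6.16171191] [-0.057195   -0.26871175  0.10398994] [0.21 0.35 1.93 0.   0.87 0.46] 14.956019586857211
```

Request:
{"fn": "play_rows", "kwargs": {
  "rot": [
    [0,0,-4],
    [0,0,0],
    [0,0,0]
  ],
  "dp": [
    [-0.0038,0.0001,0],
    [0,0,0],
    [0,0,0]
  ],
  "hand": [1,1,1]
}}

```text
t: 28.03
tcp_pos: [447.7, 136.7, 92.2]
tcp_rot: [-2.412, -2.006, -0.002]
force: [1.3, 3.9, 5.3]
grip_width: 15.0
grip_force: 39.5
```

Request:
{"fn": "play_rows", "kwargs": {
  "rot": [
    [0,0,0],
    [0,0,0],
    [0,0,0],
    [0,0,0],
    [0,0,0]
  ],
  "dp": [
    [0,0,0],
    [0,0,0],
    [0,0,-0.02],
    [0,0,-0.035],
    [0,0,-0.035]
  ],
  "hand": [0.35,0.35,0.35,0.35,0.35]
}}

```text
t: 28.45
tcp_pos: [443.6, 134.8, 180.4]
tcp_rot: [-2.406, -2.007, 0.015]
force: [0.9, 0.1, 0.8]
grip_width: 55.9
grip_force: 0.0
```

Request:
{"fn": "play_rows", "kwargs": {
  "rot": [
    [0,0,6.8],
    [0,0,6.8],
    [0,0,6.8],
    [0,0,6.8],
    [0,0,6.8]
  ],
  "dp": [
    [0,0,-0.01],
    [0,0,0],
    [0,0,0],
    [0,0,0],
    [0,0,0]
  ],
  "hand": [0.35,0.35,0.35,0.35,0.35]
}}

```text
t: 28.87
tcp_pos: [445.0, 135.0, 190.7]
tcp_rot: [-2.895, -1.209, 0.011]
force: [-0.1, 0.6, 0.2]
grip_width: 55.6
grip_force: 0.0
```

Request:
{"fn": "play_rows", "kwargs": {
  "rot": [
    [0,0,6.8],
    [0,0,6.8],
    [0,0,6.8],
    [0,0,6.8],
    [0,0,6.8]
  ],
  "dp": [
    [0,0,0],
    [0,0,0],
    [0,0,0],
    [0,0,0],
    [0,0,0]
  ],
  "hand": [0.35,0.35,0.35,0.35,0.35]
}}

```text
t: 29.28
tcp_pos: [444.9, 135.0, 190.4]
tcp_rot: [-3.125, -0.31, 0.013]
force: [-0.2, 0.9, -0.9]
grip_width: 55.5
grip_force: 0.0
```

Request:
{"fn": "play_rows", "kwargs": {
  "rot": [
    [0,0,6.5],
    [0,0,6],
    [0,0,0],
    [0,0,0],
    [0,0,0]
  ],
  "dp": [
    [0,0,0],
    [0,0,0],
    [0,0,0],
    [0,0,0],
    [0,0,0]
  ],
  "hand": [0.35,0.35,0.35,0.35,0.35]
}}

```text
t: 29.7
tcp_pos: [445.6, 135.3, 190.8]
tcp_rot: [-3.14, 0.017, 0.011]
force: [0.9, -0.1, 0.3]
grip_width: 55.5
grip_force: 0.0
```

```bash
python3 - <<'E'
from h import *
im=eyes.grab_frame('wrist');k=eyes.get_calibration('wrist');cv2.imwrite('pics/w15.png',im[:,:,::-1])
for s,c in blobs(red(im),8): print(s,c,'z105',atz(k,(s[0]+s[2]/2,s[1]+s[3]-s[2]/2),105).round(1),'z30',atz(k,c,30).round(1))
print(proj(k,[[448,137,105],[497.5,42,97],[497.5,42,86],[501.5,127,90]]).round(1))
go([497.5,42,140],-1.4,0)
g=cv2.cvtColor(im,cv2.COLOR_RGB2GRAY);p=proj(k,[[497.5,42,97]])[0].astype(int);cv2.imwrite('pics/post.png',cv2.resize(im[max(p[1]-70,0):p[1]+70,p[0]-80:p[0]+60],None,fx=4,fy=4)[:,:,::-1]);print(p)
E
```

```text
[218, 105, 6, 21, 80] [220.7, 114.4] z105 [512.8 203.3 105. ] z30 [515.  227.2  30. ]
[96, 125, 5, 13, 26] [97.7, 131.3] z105 [505.5 288.3 105. ] z30 [501.4 342.8  30. ]
[310, 188, 20, 32, 539] [319.5, 203.8] z105 [449.3 137.2 105. ] z30 [428.  138.8  30. ]
[[320.3 211.6]
 [452.3 141.4]
 [446.4 139.4]
 [333.1 136. ]]
dp [53.2 92.8 50.3] rot(after) [-0.1  0.4  0.7] dp if rot first [54.1 92.1 50.9]
[452 141]
```

```bash
python3 - <<'E'
from h import *
im=cv2.imread('pics/w15.png');k=eyes.get_calibration('wrist')
w=im[100:180,415:490].max(2);print(w[::5,::5])
for t in(45,70):
  for s,c in blobs((w<t).astype(np.uint8)*255,20):
    q=(c[0]+415,c[1]+100);print(t,s,q,atz(k,q,97).round(1))
E
```

```text
[[ 96  84  78  69  60  59  56  58  57  90 238 138 169 169 169]
 [237 238 239 239 239 239 240 240 240 240 240 141 170 169 168]
 [241 241 241 240 239 239 215 215 160 138 136 156 168 168 169]
 [242 242 241 241 241 241 240 240 162 139 137 167 170 170 168]
 [241 241 240 240 240 240 239 239 141 138 137 170 171 170 168]
 [243 169  92  95 103 155 222 192 113 135 134 168 169 169 171]
 [241  78  84  84  86  67  27  61  55  45 114 169 169 171 171]
 [179  76  75  75  80  23  61  69  55  43  45 171 171 171 172]
 [176 115  97  74  75  23  61  59  50  45  43 171 169 169 171]
 [230 116 116 124 229  50  47  49  46  45  99 171 168 169 172]
 [206 213 196 204 212 200  83  41  42 106 170 171 170 171 169]
 [173 172 173 174 173 172 169 172 173 168 171 172 171 171 169]
 [173 173 172 173 172 171 169 171 170 171 173 172 173 173 172]
 [169 169 169 169 172 168 169 167 169 170 173 172 173 173 172]
 [171 170 169 169 169 168 169 168 170 171 173 172 173 172 172]
 [171 172 172 168 169 170 171 169 169 170 174 172 171 169 173]]
45 [22, 27, 29, 24, 224] (449.4, 139.3) [499.   44.3  97. ]
70 [15, 0, 28, 1, 28] (443.5, 100.0) [525.7  51.6  97. ]
70 [21, 26, 31, 26, 596] (451.5, 138.5) [499.6  42.8  97. ]
```

Request:
{"fn": "play_rows", "kwargs": {
  "rot": [
    [0,0,0.2],
    [0,0,0.2],
    [0,0,0.2],
    [0,0,0],
    [0,0,0]
  ],
  "dp": [
    [0.018,0.0315,0.014],
    [0.018,0.0315,0.014],
    [0.0175,0.0315,0.014],
    [0,0,0],
    [0,0,0]
  ],
  "hand": [0.35,0.35,0.35,0.35,0.35]
}}

```text
t: 30.17
tcp_pos: [497.9, 38.7, 147.6]
tcp_rot: [-3.139, 0.041, 0.013]
force: [-0.6, -0.3, -0.5]
grip_width: 55.5
grip_force: 0.0
```

Request:
{"fn": "play_rows", "kwargs": {
  "rot": [
    [0,0,0],
    [0,0,0],
    [0,0,0]
  ],
  "dp": [
    [0,0,0],
    [0,0,0],
    [0,0,0]
  ],
  "hand": [0.35,0.35,0.35]
}}

```text
t: 30.42
tcp_pos: [497.3, 41.2, 149.1]
tcp_rot: [-3.139, 0.034, 0.009]
force: [-0.3, -0.6, 0.3]
grip_width: 55.6
grip_force: 0.0
```

```bash
python3 - <<'E'
from h import *
im=eyes.grab_frame('wrist');k=eyes.get_calibration('wrist');cv2.imwrite('pics/w16.png',im[:,:,::-1])
M=T();print(M[:3].round(2));p=proj(k,[[M[0,3],M[1,3],97]])[0];print('tcp axis at z97',p)
x0,y0=int(p[0])-50,int(p[1])-60
w=im[y0:y0+100,x0:x0+100].max(2);print(w[::5,::5])
for t in(45,72):
  for s,c in blobs((w<t).astype(np.uint8)*255,20): print(t,[s[0]+x0,s[1]+y0,s[2],s[3],s[4]],(c[0]+x0,c[1]+y0))
E
```

```text
[[ 1.0000e+00 -2.0000e-02 -1.0000e-02  4.9736e+02]
 [-2.0000e-02 -1.0000e+00  0.0000e+00  4.1230e+01]
 [-1.0000e-02 -0.0000e+00 -1.0000e+00  1.4913e+02]]
tcp axis at z97 [322.54539306 233.6837151 ]
[[141 141 146 140 137 135 138 133 131 130 129 126 126 123 121 120 119 241
  146 147]
 [241 242 242 242 242 243 243 243 244 244 244 244 244 245 245 245 245 245
  148 146]
 [242 242 242 242 243 243 242 243 243 243 243 243 242 242 242 242 200 143
  143 146]
 [243 243 243 243 243 243 243 243 243 243 243 243 243 243 243 243 183 145
  145 144]
 [243 243 243 243 243 243 243 243 240 135 126 134 145 240 243 243 186 140
  143 144]
 [242 242 243 242 243 243 187 130 117  87  88  82 120 123 123 190 195 221
  141 145]
 [244 244 244 244 243 133 124 125 100  85  86  84 113 123 123 122 101  72
   68 105]
 [240 235 199 121 121 119 119 120  91  86  87  83  99 121 121 120  85  76
   74  71]
 [241 121 122 122 122 122 123 122  87  86  82  83  96 122 122 123  89  84
   83  85]
 [116 115 117 117 117 118 119 118  53  27  26  23  76 120 119 120  87  84
   86  86]
 [ 84  83  86  86  85  86  85  83  25  28  28  28  2
[... 222 characters left out ...]
83  84  86  79  26  27  25  26  28  84  84  83  84  84
   85 112]
 [ 86  83  85 112  83  83  85  86  72  26  26  26  81  84  84  84  82  86
   84 113]
 [ 85  84  83 113  84  84  83  83  85  84  83  84  84  85  83  82  82  84
   85 158]
 [ 84  84  84 111  85  85  84  84  85  85  83  83  84  83  83  82  83  85
   84 161]
 [ 84  85  85  86  88  84  85  85  84  82  86  83  84  84  84  83  83  84
   85 160]
 [ 85  83  85  86  87  84  84  83  84  82  82  84  84  83  82  83  84  85
   84 160]
 [ 85  86  82  86  88  84  84  83  83  83  85  83  84  84  86  85  85  84
   84 160]]
45 [308, 215, 28, 31, 690] (321.4, 230.1)
72 [353, 201, 17, 8, 76] (361.0, 205.3)
72 [307, 214, 30, 33, 791] (321.4, 230.1)
```

Request:
{"fn": "play_rows", "kwargs": {
  "rot": [
    [0,0,0],
    [0,0,0],
    [0,0,0],
    [0,0,0],
    [0,0,0]
  ],
  "dp": [
    [0,0,0.02],
    [0,0,0.02],
    [0,0,0.014],
    [0,0,0.009],
    [0,0,0]
  ],
  "hand": [0.35,0.35,0.35,0.35,0.35]
}}

```text
t: 30.88
tcp_pos: [495.8, 41.1, 84.3]
tcp_rot: [-3.139, 0.035, 0.015]
force: [-1.0, -0.2, -0.9]
grip_width: 55.6
grip_force: 0.0
```

Request:
{"fn": "play_rows", "kwargs": {
  "rot": [
    [0,0,0],
    [0,0,0],
    [0,0,0],
    [0,0,0],
    [0,0,0]
  ],
  "dp": [
    [0,0,0],
    [0,0,0],
    [0,0,0],
    [0,0,0],
    [0,0,0]
  ],
  "hand": [1,1,1,1,1],
  "grip_force": 50
}}

```text
t: 31.3
tcp_pos: [498.2, 41.0, 86.8]
tcp_rot: [-3.138, 0.038, 0.006]
force: [-1.1, 5.7, 6.2]
grip_width: 17.3
grip_force: 48.7
```

Request:
{"fn": "play_rows", "kwargs": {
  "rot": [
    [0,0,0],
    [0,0,0],
    [0,0,0]
  ],
  "dp": [
    [0,0,0],
    [0,0,0],
    [0,0,0]
  ],
  "hand": [1,1,1]
}}

```text
t: 31.55
tcp_pos: [498.2, 41.0, 86.8]
tcp_rot: [-3.138, 0.038, 0.006]
force: [-0.7, 3.4, 5.8]
grip_width: 17.5
grip_force: 48.7
```

```bash
python3 - <<'E'
from h import *
im=eyes.grab_frame('wrist');k=eyes.get_calibration('wrist');cv2.imwrite('pics/w17.png',im[:,:,::-1])
s=status.state();print(T()[:3].round(3),s['force'],s['wrist_torque'],s['grip_width'])
for s,c in blobs(red(im),6): print(s,c,'z30',atz(k,c,30).round(1))
b=eyes.grab_frame('side');kb=eyes.get_calibration('side');print([ (s,c) for s,c in blobs(red(b),1) if 280<c[0]<330 and 210<c[1]<330])
E
```

```text
[[ 1.00000e+00 -2.40000e-02 -4.00000e-03  4.98231e+02]
 [-2.40000e-02 -1.00000e+00  3.00000e-03  4.10260e+01]
 [-4.00000e-03 -3.00000e-03 -1.00000e+00  8.67640e+01]] [-1.14772412  3.55132051  5.86976201] [0.68614847 0.09811495 0.03014307] 17.27890918137958
[28, 209, 12, 20, 130] [33.5, 218.4] z30 [511.4 228.4  30. ]
[140, 320, 39, 31, 346] [160.1, 331.6] z30 [419.3 163.9  30. ]
[([303, 281, 6, 2, 7], [305.7, 281.1])]
```

Request:
{"fn": "play_rows", "kwargs": {
  "rot": [
    [0,0,0],
    [0,0,0],
    [0,0,0],
    [0,0,0],
    [0,0,0]
  ],
  "dp": [
    [0,-0.01,0],
    [0,-0.02,0],
    [0,-0.025,0],
    [0,-0.025,0],
    [0,-0.015,0]
  ],
  "hand": [1,1,1,1,1]
}}

```text
t: 32.07
tcp_pos: [500.9, 134.3, 86.8]
tcp_rot: [3.14, -0.035, -0.005]
force: [0.8, -11.5, 5.9]
grip_width: 17.3
grip_force: 49.5
```

Request:
{"fn": "play_rows", "kwargs": {
  "rot": [
    [0,0,0],
    [0,0,0],
    [0,0,0],
    [0,0,0],
    [0,0,0]
  ],
  "dp": [
    [0,0,0],
    [0,0,0],
    [0,0,0],
    [0,0,0],
    [0,0,0]
  ],
  "hand": [1,1,1,1,1]
}}

```text
t: 32.48
tcp_pos: [501.1, 136.7, 86.8]
tcp_rot: [-3.136, 0.039, 0.004]
force: [0.3, 8.0, 4.8]
grip_width: 17.2
grip_force: 49.7
```

```bash
python3 - <<'E'
from h import *
for i in range(1):
    im=eyes.grab_frame('wrist');k=eyes.get_calibration('wrist');cv2.imwrite('pics/w18.png',im[:,:,::-1])
s=status.state();print(T()[:3].round(3),s['force'],s['grip_width'])
for s,c in blobs(red(im),4): print(s,c,'z30',atz(k,c,30).round(1))
t=eyes.grab_frame('top');b=eyes.grab_frame('side');cv2.imwrite('pics/t18.png',t[:,:,::-1]);cv2.imwrite('pics/s18.png',b[:,:,::-1])
print('side',[(s,c) for s,c in blobs(red(b),1) if 280<c[0]<330 and 210<c[1]<330])
print('top',[(s,c) for s,c in blobs(red(t),1) if 170<c[0]<260 and 190<c[1]<220])
E
```

```text
[[ 1.00000e+00 -2.50000e-02 -3.00000e-03  5.01044e+02]
 [-2.50000e-02 -1.00000e+00  6.00000e-03  1.36674e+02]
 [-3.00000e-03 -6.00000e-03 -1.00000e+00  8.67710e+01]] [0.4226915  8.56769643 4.92755791] 17.252358101087864
[29, 209, 12, 20, 131] [34.3, 218.4] z30 [514.3 324.1  30. ]
[10, 229, 9, 17, 65] [14.0, 237.2] z30 [501.2 342.1  30. ]
[140, 320, 39, 31, 342] [160.3, 331.5] z30 [422.2 259.8  30. ]
side [([325, 263, 6, 16, 73], [327.1, 270.3]), ([298, 306, 6, 1, 6], [300.5, 306.0])]
top []
```

Request:
{"fn": "play_rows", "kwargs": {
  "rot": [
    [0,0,0],
    [0,0,0],
    [0,0,0],
    [0,0,0],
    [0,0,0]
  ],
  "dp": [
    [0,-0.007,0],
    [0,-0.007,0],
    [0,0,0],
    [0,0,0],
    [0,0,0]
  ],
  "hand": [1,1,1,1,1]
}}

```text
t: 33.05
tcp_pos: [501.3, 147.9, 86.8]
tcp_rot: [-3.14, 0.037, 0.005]
force: [2.3, -2.1, 6.1]
grip_width: 17.3
grip_force: 49.9
```

Request:
{"fn": "play_rows", "kwargs": {
  "rot": [
    [0,0,0],
    [0,0,0],
    [0,0,0],
    [0,0,0],
    [0,0,0]
  ],
  "dp": [
    [0,0,0],
    [0,0,0],
    [0,0,-0.02],
    [0,0,-0.03],
    [0,0,-0.03]
  ],
  "hand": [0.35,0.35,0.35,0.35,0.35]
}}

```text
t: 33.47
tcp_pos: [498.7, 148.5, 165.2]
tcp_rot: [-3.14, 0.038, 0.017]
force: [0.8, -0.3, 0.6]
grip_width: 55.4
grip_force: 0.0
```

Request:
{"fn": "play_rows", "kwargs": {
  "rot": [
    [0,0,0],
    [0,0,0],
    [0,0,0],
    [0,0,0],
    [0,0,0]
  ],
  "dp": [
    [-0.004,-0.037,0],
    [-0.004,-0.037,0],
    [-0.004,-0.037,0],
    [-0.004,-0.037,0],
    [-0.004,-0.037,0]
  ],
  "hand": [0.35,0.35,0.35,0.35,0.35]
}}

```text
t: 33.88
tcp_pos: [484.0, 335.5, 166.0]
tcp_rot: [-3.14, 0.038, 0.011]
force: [-0.2, 0.1, 0.1]
grip_width: 55.1
grip_force: 0.0
```

Request:
{"fn": "play_rows", "kwargs": {
  "rot": [
    [0,0,0],
    [0,0,0],
    [0,0,0],
    [0,0,0],
    [0,0,0]
  ],
  "dp": [
    [0,0,0],
    [0,0,0],
    [0,0,0],
    [0,0,0],
    [0,0,0]
  ],
  "hand": [0.35,0.35,0.35,0.35,0.35]
}}

```text
t: 34.3
tcp_pos: [484.7, 333.0, 166.1]
tcp_rot: [-3.14, 0.04, 0.011]
force: [0.2, 0.7, -0.6]
grip_width: 55.4
grip_force: 0.0
```

```bash
python3 - <<'E'
from h import *
im=eyes.grab_frame('wrist');k=eyes.get_calibration('wrist');cv2.imwrite('pics/w19.png',im[:,:,::-1])
s=status.state();print(T()[:3].round(3),s['force'],s['grip_width'])
for s,c in blobs(red(im),4): print(s,c,[atz(k,c,z).round(1) for z in(25,28,32)])
h=cv2.cvtColor(im,cv2.COLOR_RGB2HSV);print(blobs(cv2.inRange(h,(20,150,110),(34,255,255)),10))
E
```

```text
[[ 1.00000e+00 -2.50000e-02 -7.00000e-03  4.84847e+02]
 [-2.50000e-02 -1.00000e+00  1.00000e-03  3.33068e+02]
 [-7.00000e-03 -1.00000e-03 -1.00000e+00  1.66178e+02]] [ 0.32672544  0.13981698 -0.07715225] 55.49266418571932
[321, 150, 4, 20, 74] [322.5, 159.3] [array([515.8, 332.4,  25. ]), array([516.4, 332.3,  28. ]), array([517.1, 332.3,  32. ])]
[309, 170, 3, 14, 36] [309.8, 177.2] [array([499.8, 344.3,  25. ]), array([500.5, 344.1,  28. ]), array([501.5, 343.9,  32. ])]
[422, 234, 39, 43, 873] [441.1, 255.8] [array([416.6, 217.7,  25. ]), array([418.3, 218.9,  28. ]), array([420.5, 220.6,  32. ])]
[([345, 0, 81, 131, 6798], [383.6, 73.8]), ([479, 0, 93, 124, 6662], [525.2, 68.9]), ([304, 168, 13, 15, 136], [310.2, 174.7])]
```

Request:
{"fn": "play_rows", "kwargs": {
  "rot": [
    [0,0,0],
    [0,0,0],
    [0,0,0],
    [0,0,0],
    [0,0,0]
  ],
  "dp": [
    [0.0042,0.0371,0],
    [0.0042,0.0371,0],
    [0.0042,0.0371,0],
    [0.0042,0.0371,0],
    [0.0042,0.0371,0]
  ],
  "hand": [0.35,0.35,0.35,0.35,0.35]
}}

```text
t: 34.77
tcp_pos: [501.1, 146.2, 166.0]
tcp_rot: [-3.139, 0.038, 0.009]
force: [0.6, -0.3, 0.3]
grip_width: 55.3
grip_force: 0.0
```

Request:
{"fn": "play_rows", "kwargs": {
  "rot": [
    [0,0,0],
    [0,0,0],
    [0,0,0],
    [0,0,0],
    [0,0,0]
  ],
  "dp": [
    [0,0,0],
    [0,0,0],
    [0,0,0.02],
    [0,0,0.03],
    [0,0,0.029]
  ],
  "hand": [0.35,0.35,0.35,0.35,0.35]
}}

```text
t: 35.18
tcp_pos: [502.2, 149.6, 87.2]
tcp_rot: [-3.138, 0.038, 0.003]
force: [0.9, -0.0, -0.5]
grip_width: 55.1
grip_force: 0.0
```

Request:
{"fn": "play_rows", "kwargs": {
  "rot": [
    [0,0,0],
    [0,0,0],
    [0,0,0]
  ],
  "dp": [
    [0,0,0],
    [0,0,0],
    [0,0,0]
  ],
  "hand": [0.35,0.35,0.35]
}}

```text
t: 35.43
tcp_pos: [501.6, 149.6, 87.7]
tcp_rot: [-3.139, 0.036, 0.008]
force: [-0.2, -0.4, -0.5]
grip_width: 55.6
grip_force: 0.0
```

Request:
{"fn": "play_rows", "kwargs": {
  "rot": [
    [0,0,0],
    [0,0,0],
    [0,0,0],
    [0,0,0],
    [0,0,0]
  ],
  "dp": [
    [0,0,0],
    [0,0,0],
    [0,0,0],
    [0,0,0],
    [0,0,0]
  ],
  "hand": [1,1,1,1,1]
}}

```text
t: 35.85
tcp_pos: [501.9, 148.6, 88.4]
tcp_rot: [-3.14, 0.036, 0.005]
force: [-0.3, -1.3, 5.0]
grip_width: 16.9
grip_force: 48.5
```

```bash
python3 - <<'E'
from h import *
s=status.state();print(T()[:3].round(3),s['force'],s['grip_width'])
im=eyes.grab_frame('wrist');print([c for s,c in blobs(red(im),4)])
E
```

```text
[[ 1.00000e+00 -2.30000e-02 -3.00000e-03  5.01925e+02]
 [-2.30000e-02 -1.00000e+00  2.00000e-03  1.48648e+02]
 [-3.00000e-03 -2.00000e-03 -1.00000e+00  8.83950e+01]] [-0.32373921 -1.32277156  4.98367882] 16.9260487858256
[[35.6, 217.9], [32.6, 236.4], [161.3, 330.7]]
```

Request:
{"fn": "play_rows", "kwargs": {
  "rot": [
    [0,0,0],
    [0,0,0],
    [0,0,0],
    [0,0,0],
    [0,0,0]
  ],
  "dp": [
    [0,-0.006,0],
    [0,-0.006,0],
    [0,0,0],
    [0,0,0],
    [0,0,0]
  ],
  "hand": [1,1,1,1,1]
}}

```text
t: 36.32
tcp_pos: [502.3, 160.1, 88.4]
tcp_rot: [-3.141, 0.036, 0.005]
force: [0.4, -3.7, 4.7]
grip_width: 17.3
grip_force: 48.9
```

Request:
{"fn": "play_rows", "kwargs": {
  "rot": [
    [0,0,0],
    [0,0,0]
  ],
  "dp": [
    [0,0,0],
    [0,0,0]
  ],
  "hand": [1,1]
}}

```text
t: 36.48
tcp_pos: [502.2, 160.1, 88.4]
tcp_rot: [-3.14, 0.036, 0.005]
force: [0.2, -3.1, 5.2]
grip_width: 17.4
grip_force: 48.9
```

```bash
python3 - <<'E'
from h import *
s=status.state();print(T()[:3].round(3),s['force'],s['grip_width'])
im=eyes.grab_frame('wrist');print([c for s,c in blobs(red(im),4)])
E
```

```text
[[ 1.00000e+00 -2.30000e-02 -3.00000e-03  5.02249e+02]
 [-2.30000e-02 -1.00000e+00  1.00000e-03  1.60057e+02]
 [-3.00000e-03 -1.00000e-03 -1.00000e+00  8.84070e+01]] [ 0.19429352 -3.09558985  5.22114458] 17.372549366795607
[[35.1, 217.4], [49.3, 236.7], [161.3, 330.7]]
```

Spot on by the TCP. Release, and look from above again.

Request:
{"fn": "play_rows", "kwargs": {
  "rot": [
    [0,0,0],
    [0,0,0],
    [0,0,0],
    [0,0,0],
    [0,0,0]
  ],
  "dp": [
    [0,0,0],
    [0,0,0],
    [0,0,-0.02],
    [0,0,-0.03],
    [0,0,-0.03]
  ],
  "hand": [0.35,0.35,0.35,0.35,0.35]
}}

```text
t: 36.95
tcp_pos: [500.5, 160.6, 166.9]
tcp_rot: [-3.14, 0.037, 0.015]
force: [1.2, -0.8, -0.7]
grip_width: 55.7
grip_force: 0.0
```

Request:
{"fn": "play_rows", "kwargs": {
  "rot": [
    [0,0,0],
    [0,0,0],
    [0,0,0],
    [0,0,0],
    [0,0,0]
  ],
  "dp": [
    [-0.004,-0.036,0],
    [-0.004,-0.036,0],
    [-0.004,-0.036,0],
    [-0.004,-0.036,0],
    [-0.004,-0.036,0]
  ],
  "hand": [0.35,0.35,0.35,0.35,0.35]
}}

```text
t: 37.37
tcp_pos: [485.4, 342.8, 167.6]
tcp_rot: [-3.139, 0.038, 0.009]
force: [1.1, -0.9, 0.5]
grip_width: 55.9
grip_force: 0.0
```

Request:
{"fn": "play_rows", "kwargs": {
  "rot": [
    [0,0,0],
    [0,0,0],
    [0,0,0],
    [0,0,0],
    [0,0,0]
  ],
  "dp": [
    [0,0,0],
    [0,0,0],
    [0,0,0],
    [0,0,0],
    [0,0,0]
  ],
  "hand": [0.35,0.35,0.35,0.35,0.35]
}}

```text
t: 37.78
tcp_pos: [485.9, 339.7, 167.2]
tcp_rot: [-3.14, 0.039, 0.01]
force: [-0.1, 0.3, -0.2]
grip_width: 55.5
grip_force: 0.0
```

```bash
cat > ck.py <<'E'
from h import *
im=eyes.grab_frame('wrist');k=eyes.get_calibration('wrist')
s=status.state();print(s['t'],T()[:3].round(3))
P=[]
for s,c in blobs(red(im),4):
    p=atz(k,c,28);P.append(p);print(s,c,p.round(1),'z105',atz(k,(c[0],s[1]+s[3]-8),105).round(1))
d=P[1]-P[0];print('remaining bed y',d[1]+.024*d[0])
cv2.imwrite('pics/wl.png',im[:,:,::-1])
E
python3 ck.py
```

```text
37.8333 [[ 1.00000e+00 -2.50000e-02 -6.00000e-03  4.86029e+02]
 [-2.50000e-02 -1.00000e+00  2.00000e-03  3.39716e+02]
 [-6.00000e-03 -2.00000e-03 -1.00000e+00  1.67301e+02]]
[315, 152, 5, 33, 99] [316.8, 165.4] [512.  344.2  28. ] z105 [520.9 342.5 105. ]
[416, 235, 36, 43, 843] [433.3, 256.4] [418.4 232.7  28. ] z105 [451.1 262.2 105. ]
remaining bed y -113.74152290415869
```

```bash
python3 - <<'E'
from h import *
im=cv2.imread('pics/wl.png');k=eyes.get_calibration('wrist');f=im.astype(float)
g=np.clip(f[...,2]-f[...,1]*1.0,0,None)  # redness minus green
for v in range(150,188):
    w=g[v,308:326]; w=np.where(w>25,w,0)
    if w.sum()>0:
        c=(w*np.arange(308,326)).sum()/w.sum();p=atz(k,(c,v),28);print(v,round(c,2),p.round(1)[:2],'bedy',round(p[1]+.024*(p[0]-500),2),w.max())
E
```

```text
150 316.31 [525.7 344.2] bedy 344.83 49.0
151 316.28 [524.8 344.3] bedy 344.86 118.0
152 316.23 [523.9 344.3] bedy 344.91 171.0
153 316.25 [523.1 344.3] bedy 344.9 184.0
154 316.26 [522.2 344.4] bedy 344.9 183.0
155 316.26 [521.3 344.4] bedy 344.91 183.0
156 316.25 [520.4 344.4] bedy 344.92 183.0
157 316.25 [519.5 344.5] bedy 344.93 184.0
158 316.26 [518.7 344.5] bedy 344.93 184.0
159 316.26 [517.8 344.5] bedy 344.94 184.0
160 316.25 [516.9 344.6] bedy 344.96 183.0
161 316.26 [516.  344.6] bedy 344.96 184.0
162 316.26 [515.1 344.6] bedy 344.96 182.0
163 316.26 [514.2 344.6] bedy 344.97 182.0
164 316.26 [513.3 344.7] bedy 344.98 184.0
165 316.24 [512.4 344.7] bedy 345.0 183.0
166 316.17 [511.5 344.8] bedy 345.07 182.0
167 316.12 [510.6 344.9] bedy 345.12 182.0
168 316.11 [509.7 344.9] bedy 345.15 181.0
169 316.26 [508.8 344.8] bedy 345.02 171.0
170 317.0 [507.9 344.2] bedy 344.36 129.0
171 317.44 [507.  343.8] bedy 343.98 140.0
172 317.71 [506.  343.6] bedy 343.75 160.0
173 317.94 [505.1 343.4] bedy 343.54 163.0
174 317.93 [504.2 343.5] bedy 343.56 164.0
175 317.81 [503.3 343.6] bedy 343.68 163.0
176 317.64 [502.4 343.8] bedy 343.83 164.0
177 317.64 [501.5 343.8] bedy 343.84 164.0
178 317.65 [500.5 343.8] bedy 343.84 163.0
179 317.52 [499.6 344. ] bedy 343.96 163.0
180 317.51 [498.7 344. ] bedy 343.98 164.0
181 317.25 [497.8 344.3] bedy 344.22 164.0
182 317.58 [496.8 344. ] bedy 343.93 166.0
183 317.28 [495.9 344.3] bedy 344.2 160.0
184 317.54 [495.  344.1] bedy 343.98 120.0
185 317.49 [494.  344.2] bedy 344.03 58.0
```

```bash
python3 - <<'E'
import cv2
im=cv2.imread('pics/wl.png')
for v in(158,172,175,178,181,184,187): print(v,[tuple(int(a) for a in im[v,c,::-1]) for c in range(308,328)])
E
```

```text
158 [(81, 138, 102), (81, 138, 101), (82, 140, 103), (83, 141, 103), (83, 140, 103), (84, 135, 99), (138, 111, 82), (219, 72, 52), (233, 49, 35), (224, 46, 34), (152, 57, 44), (77, 87, 65), (75, 125, 92), (81, 137, 101), (83, 139, 104), (83, 137, 102), (84, 138, 103), (83, 138, 102), (83, 138, 103), (83, 138, 103)]
172 [(81, 139, 101), (81, 140, 100), (99, 138, 92), (165, 153, 63), (228, 195, 15), (241, 216, 10), (243, 219, 10), (241, 207, 10), (232, 133, 21), (225, 66, 29), (219, 59, 24), (218, 126, 23), (239, 202, 10), (243, 220, 10), (242, 216, 10), (225, 187, 10), (150, 135, 52), (89, 128, 89), (82, 137, 100), (80, 136, 100)]
175 [(81, 138, 101), (82, 139, 101), (108, 142, 93), (182, 166, 60), (238, 214, 10), (246, 234, 10), (247, 238, 10), (246, 227, 10), (239, 149, 19), (230, 69, 30), (224, 61, 30), (225, 137, 20), (244, 219, 10), (246, 232, 10), (246, 229, 10), (237, 207, 10), (164, 143, 52), (92, 130, 88), (81, 136, 101), (80, 136, 100)]
178 [(81, 140, 103), (83, 140, 103), (108, 142, 94), (178, 163, 60), (236, 208, 10), (246, 229, 10), (246, 233, 10), (246, 221, 10), (238, 1
[... 421 characters left out ...]
 10), (233, 200, 34), (182, 158, 86), (147, 145, 110), (143, 145, 115), (137, 141, 112)]
184 [(176, 160, 133), (176, 161, 132), (173, 159, 129), (167, 153, 122), (171, 153, 118), (173, 154, 111), (172, 150, 105), (175, 142, 99), (186, 112, 83), (189, 76, 60), (183, 63, 49), (155, 76, 51), (133, 98, 55), (123, 102, 55), (110, 95, 55), (102, 90, 63), (97, 88, 70), (93, 87, 71), (93, 86, 72), (86, 80, 67)]
187 [(146, 134, 110), (134, 122, 100), (124, 114, 93), (100, 92, 75), (85, 79, 66), (82, 77, 64), (84, 77, 65), (85, 77, 65), (84, 76, 65), (83, 76, 63), (83, 74, 62), (83, 75, 63), (83, 77, 65), (82, 76, 63), (81, 76, 63), (81, 75, 63), (82, 75, 63), (81, 75, 64), (82, 75, 64), (82, 76, 64)]
```

Request:
{"fn": "play_rows", "kwargs": {
  "rot": [
    [0,0,0],
    [0,0,0],
    [0,0,0],
    [0,0,0],
    [0,0,0]
  ],
  "dp": [
    [0.0041,0.0359,0],
    [0.0041,0.0359,0],
    [0.0041,0.0359,0],
    [0.0041,0.0359,0],
    [0.0041,0.0359,0]
  ],
  "hand": [0.35,0.35,0.35,0.35,0.35]
}}

```text
t: 38.25
tcp_pos: [502.0, 158.7, 167.0]
tcp_rot: [-3.139, 0.038, 0.009]
force: [1.7, 0.1, 0.8]
grip_width: 55.8
grip_force: 0.0
```

Request:
{"fn": "play_rows", "kwargs": {
  "rot": [
    [0,0,0],
    [0,0,0],
    [0,0,0],
    [0,0,0],
    [0,0,0]
  ],
  "dp": [
    [0,0,0],
    [0,0,0],
    [0,0,0.02],
    [0,0,0.03],
    [0,0,0.029]
  ],
  "hand": [0.35,0.35,0.35,0.35,0.35]
}}

```text
t: 38.67
tcp_pos: [503.0, 162.1, 88.2]
tcp_rot: [-3.138, 0.038, 0.003]
force: [-0.6, 0.5, 0.4]
grip_width: 55.8
grip_force: 0.0
```

Request:
{"fn": "play_rows", "kwargs": {
  "rot": [
    [0,0,0],
    [0,0,0],
    [0,0,0]
  ],
  "dp": [
    [0,0,0],
    [0,0,0],
    [0,0,0]
  ],
  "hand": [0.35,0.35,0.35]
}}

```text
t: 38.92
tcp_pos: [502.4, 162.0, 88.8]
tcp_rot: [-3.139, 0.036, 0.008]
force: [0.5, 1.2, 1.1]
grip_width: 55.4
grip_force: 0.0
```

Request:
{"fn": "play_rows", "kwargs": {
  "rot": [
    [0,0,0],
    [0,0,0],
    [0,0,0],
    [0,0,0],
    [0,0,0]
  ],
  "dp": [
    [0,0,0],
    [0,0,0],
    [0,0,0],
    [0,0,0],
    [0,0,0]
  ],
  "hand": [1,1,1,1,1]
}}

```text
t: 39.33
tcp_pos: [502.7, 161.1, 89.5]
tcp_rot: [-3.14, 0.036, 0.005]
force: [-0.8, -2.5, 5.0]
grip_width: 17.3
grip_force: 48.5
```

```bash
python3 - <<'E'
from h import *
s=status.state();print(T()[:3].round(3),s['force'],s['grip_width'])
im=eyes.grab_frame('wrist');print([c for s,c in blobs(red(im),4)])
E
```

```text
[[ 1.00000e+00 -2.30000e-02 -3.00000e-03  5.02742e+02]
 [-2.30000e-02 -1.00000e+00  2.00000e-03  1.61074e+02]
 [-3.00000e-03 -2.00000e-03 -1.00000e+00  8.94600e+01]] [-0.7916986  -2.54111836  4.99324643] 17.28840166843378
[[37.1, 217.6], [52.6, 236.4], [162.3, 330.1]]
```

Request:
{"fn": "play_rows", "kwargs": {
  "rot": [
    [0,0,0],
    [0,0,0],
    [0,0,0],
    [0,0,0]
  ],
  "dp": [
    [0,0.003,0],
    [0,0,0],
    [0,0,0],
    [0,0,0]
  ],
  "hand": [1,1,1,1]
}}

```text
t: 39.72
tcp_pos: [502.7, 159.7, 89.5]
tcp_rot: [-3.137, 0.038, 0.005]
force: [-2.1, 3.9, 5.8]
grip_width: 17.0
grip_force: 48.8
```

```bash
python3 - <<'E'
from h import *
s=status.state();print(T()[:3].round(3),s['force'],s['grip_width'])
im=eyes.grab_frame('wrist');print([c for s,c in blobs(red(im),4)])
E
```

```text
[[ 1.00000e+00 -2.40000e-02 -3.00000e-03  5.02724e+02]
 [-2.40000e-02 -1.00000e+00  5.00000e-03  1.59675e+02]
 [-3.00000e-03 -5.00000e-03 -1.00000e+00  8.94680e+01]] [-2.09405497  3.8543503   5.79275097] 17.041916399766443
[[38.2, 217.7], [51.6, 236.4], [162.7, 329.9]]
```

Request:
{"fn": "play_rows", "kwargs": {
  "rot": [
    [0,0,0],
    [0,0,0],
    [0,0,0],
    [0,0,0]
  ],
  "dp": [
    [0,0.0007,0],
    [0,0,0],
    [0,0,0],
    [0,0,0]
  ],
  "hand": [1,1,1,1]
}}

```text
t: 40.1
tcp_pos: [502.7, 159.6, 89.5]
tcp_rot: [-3.136, 0.038, 0.005]
force: [-1.1, 6.1, 4.7]
grip_width: 17.0
grip_force: 48.8
```

```bash
python3 - <<'E'
from h import *
s=status.state();print(T()[:3].round(3),s['force'],s['grip_width'])
im=eyes.grab_frame('wrist');print([c for s,c in blobs(red(im),4)])
E
```

```text
[[ 1.00000e+00 -2.40000e-02 -3.00000e-03  5.02716e+02]
 [-2.40000e-02 -1.00000e+00  6.00000e-03  1.59606e+02]
 [-3.00000e-03 -6.00000e-03 -1.00000e+00  8.94560e+01]] [-1.13655723  6.13512375  4.73742153] 16.979363150211036
[[38.5, 217.7], [51.9, 236.4], [162.7, 329.8]]
```

Static friction; a little more.

Request:
{"fn": "play_rows", "kwargs": {
  "rot": [
    [0,0,0],
    [0,0,0],
    [0,0,0],
    [0,0,0]
  ],
  "dp": [
    [0,0.0012,0],
    [0,0,0],
    [0,0,0],
    [0,0,0]
  ],
  "hand": [1,1,1,1]
}}

```text
t: 40.48
tcp_pos: [502.7, 158.6, 89.5]
tcp_rot: [-3.135, 0.038, 0.004]
force: [-1.6, 6.9, 5.0]
grip_width: 17.4
grip_force: 48.8
```

```bash
python3 - <<'E'
from h import *
s=status.state();print(T()[:3].round(3),s['force'],s['grip_width'])
im=eyes.grab_frame('wrist');print([c for s,c in blobs(red(im),4)])
E
```

```text
[[ 1.00000e+00 -2.50000e-02 -3.00000e-03  5.02709e+02]
 [-2.50000e-02 -1.00000e+00  6.00000e-03  1.58590e+02]
 [-3.00000e-03 -6.00000e-03 -1.00000e+00  8.94690e+01]] [-1.62848525  6.90586693  4.99329334] 17.364657333081073
[[38.7, 217.6], [50.4, 236.2], [162.8, 329.8]]
```

Request:
{"fn": "play_rows", "kwargs": {
  "rot": [
    [0,0,0],
    [0,0,0],
    [0,0,0],
    [0,0,0],
    [0,0,0]
  ],
  "dp": [
    [0,-0.0015,0],
    [0,0,0],
    [0,0,0],
    [0,0,0],
    [0,0,-0.02]
  ],
  "hand": [1,1,0.35,0.35,0.35]
}}

```text
t: 40.95
tcp_pos: [499.1, 157.1, 105.3]
tcp_rot: [-3.141, 0.037, 0.02]
force: [-0.6, 0.4, -1.2]
grip_width: 52.7
grip_force: 0.0
```

Request:
{"fn": "play_rows", "kwargs": {
  "rot": [
    [0,0,0],
    [0,0,0],
    [0,0,0],
    [0,0,0],
    [0,0,0]
  ],
  "dp": [
    [0,0,-0.03],
    [0,0,-0.03],
    [-0.004,-0.036,0],
    [-0.004,-0.036,0],
    [-0.004,-0.036,0]
  ],
  "hand": [0.35,0.35,0.35,0.35,0.35]
}}

```text
t: 41.37
tcp_pos: [493.2, 266.5, 169.3]
tcp_rot: [-3.139, 0.041, 0.006]
force: [0.4, -0.6, 0.0]
grip_width: 55.6
grip_force: 0.0
```

Request:
{"fn": "play_rows", "kwargs": {
  "rot": [
    [0,0,0],
    [0,0,0],
    [0,0,0],
    [0,0,0],
    [0,0,0]
  ],
  "dp": [
    [-0.004,-0.036,0],
    [-0.004,-0.036,0],
    [0,0,0],
    [0,0,0],
    [0,0,0]
  ],
  "hand": [0.35,0.35,0.35,0.35,0.35]
}}

```text
t: 41.78
tcp_pos: [485.9, 337.7, 167.9]
tcp_rot: [-3.141, 0.036, 0.011]
force: [0.5, -0.8, 0.8]
grip_width: 55.3
grip_force: 0.0
```

Request:
{"fn": "play_rows", "kwargs": {
  "rot": [
    [0,0,0],
    [0,0,0]
  ],
  "dp": [
    [0,0,0],
    [0,0,0]
  ],
  "hand": [0.35,0.35]
}}

```text
t: 41.95
tcp_pos: [486.4, 336.7, 168.2]
tcp_rot: [-3.14, 0.04, 0.01]
force: [-0.3, 0.0, 0.1]
grip_width: 55.6
grip_force: 0.0
```

```bash
cat > ck2.py <<'E'
from h import *
im=eyes.grab_frame('wrist')[:,:,::-1].astype(float);k=eyes.get_calibration('wrist');cv2.imwrite('pics/wl.png',im);print(T()[:3,3].round(1))
u0,v0=proj(k,[[515,344,28]])[0];u0=int(u0)
g=np.clip(im[...,2]-im[...,1]-40,0,None);B=[]
for v in range(int(v0)-14,int(v0)+26):
    w=g[v,u0-14:u0+14]
    if w.max()>60:
        c=(w*np.arange(u0-14,u0+14)).sum()/w.sum();p=atz(k,(c,v),28);B.append((round(p[0]),round(p[1]+.026*(p[0]-500),2)))
print(B)
print('lever grip',[(s,atz(k,(c[0],s[1]+s[3]-8),105).round(1)) for s,c in blobs(red(im.astype(np.uint8),True),200)])
E
python3 ck2.py
```

```text
[486.5 336.7 168.3]
[(524, np.float64(343.79)), (523, np.float64(343.73)), (523, np.float64(343.73)), (522, np.float64(343.73)), (521, np.float64(343.74)), (520, np.float64(343.75)), (519, np.float64(343.76)), (518, np.float64(343.76)), (517, np.float64(343.76)), (516, np.float64(343.75)), (515, np.float64(343.75)), (515, np.float64(343.76)), (514, np.float64(343.77)), (513, np.float64(343.78)), (512, np.float64(343.78)), (511, np.float64(343.79)), (510, np.float64(343.8)), (509, np.float64(343.89)), (508, np.float64(343.91)), (507, np.float64(344.04)), (506, np.float64(344.1)), (505, np.float64(344.08)), (505, np.float64(344.07)), (504, np.float64(344.09)), (503, np.float64(344.09)), (502, np.float64(344.02)), (501, np.float64(343.96)), (500, np.float64(343.97)), (499, np.float64(343.98)), (498, np.float64(344.0)), (497, np.float64(344.06)), (496, np.float64(344.11)), (495, np.float64(344.16))]
lever grip [([413, 235, 36, 43, 831], array([451. , 260.8, 105. ]))][ WARN:0@0.812] global loadsave.cpp:1063 imwrite_ Unsupported depth image for selected encoder is fallbacked to CV_8U.
```

Request:
{"fn": "play_rows", "kwargs": {
  "rot": [
    [0,0,0],
    [0,0,0],
    [0,0,0],
    [0,0,-6.7],
    [0,0,-6.7]
  ],
  "dp": [
    [-0.0114,0.0281,0],
    [-0.0114,0.0281,0],
    [-0.0114,0.0281,0],
    [0,0,0],
    [0,0,0]
  ],
  "hand": [0.35,0.35,0.35,0.35,0.35]
}}

```text
t: 42.42
tcp_pos: [449.0, 251.9, 168.5]
tcp_rot: [-3.122, -0.333, 0.011]
force: [0.2, -1.1, -0.9]
grip_width: 55.3
grip_force: 0.0
```

Request:
{"fn": "play_rows", "kwargs": {
  "rot": [
    [0,0,-6.7],
    [0,0,-6.7],
    [0,0,-6.7],
    [0,0,-6.7],
    [0,0,-6.7]
  ],
  "dp": [
    [0,0,0],
    [0,0,0],
    [0,0,0],
    [0,0,0],
    [0,0,0]
  ],
  "hand": [0.35,0.35,0.35,0.35,0.35]
}}

```text
t: 42.83
tcp_pos: [450.3, 253.6, 168.5]
tcp_rot: [-2.89, -1.22, 0.007]
force: [-0.2, -0.3, 0.5]
grip_width: 55.6
grip_force: 0.0
```

Request:
{"fn": "play_rows", "kwargs": {
  "rot": [
    [0,0,-6.7],
    [0,0,-6.7],
    [0,0,-6.7],
    [0,0,-6.3],
    [0,0,0]
  ],
  "dp": [
    [0,0,0],
    [0,0,0],
    [0,0,0],
    [0,0,0],
    [0,0,0]
  ],
  "hand": [0.35,0.35,0.35,0.35,0.35]
}}

```text
t: 43.25
tcp_pos: [450.3, 253.7, 168.5]
tcp_rot: [-2.537, -1.844, 0.006]
force: [0.1, 0.2, 0.0]
grip_width: 55.3
grip_force: 0.0
```

Request:
{"fn": "play_rows", "kwargs": {
  "rot": [
    [0,0,0],
    [0,0,0],
    [0,0,0]
  ],
  "dp": [
    [0,0,0],
    [0,0,0],
    [0,0,0]
  ],
  "hand": [0.35,0.35,0.35]
}}

```text
t: 43.5
tcp_pos: [450.3, 254.4, 168.4]
tcp_rot: [-2.54, -1.839, 0.006]
force: [-0.3, 0.8, -0.3]
grip_width: 56.0
grip_force: 0.0
```

```bash
cat > gr.py <<'E'
from h import *
im=eyes.grab_frame('wrist');k=eyes.get_calibration('wrist');M=T();s=status.state();print(M[:3].round(3),s['q'].round(2))
for s,c in blobs(red(im),150):
    q=(s[0]+s[2]/2,s[1]+s[3]-11.5);p=atz(k,q,105);print(s,c,p.round(1),'tool dp',(M[:3,:3].T@(p-M[:3,3])).round(1))
print('axis px',proj(k,[[M[0,3],M[1,3],105]]))
E
python3 gr.py
```

```text
[[ 3.12000e-01  9.50000e-01 -6.00000e-03  4.50231e+02]
 [ 9.50000e-01 -3.12000e-01  2.00000e-03  2.54472e+02]
 [ 0.00000e+00 -6.00000e-03 -1.00000e+00  1.68377e+02]] [0.43 0.31 1.73 0.   1.11 0.74]
[314, 198, 22, 37, 659] [324.4, 216.7] [451.9 256.7 105. ] tool dp [ 2.6  1.3 63.4]
axis px [[323.61744483 227.10863901]]
```

Request:
{"fn": "play_rows", "kwargs": {
  "rot": [
    [0,0,0],
    [0,0,0],
    [0,0,0],
    [0,0,0],
    [0,0,0]
  ],
  "dp": [
    [0.001,0.0007,0.02],
    [0,0,0.02],
    [0,0,0.02],
    [0,0,0.0155],
    [0,0,0]
  ],
  "hand": [0.35,0.35,0.35,0.35,0.35]
}}

```text
t: 43.97
tcp_pos: [448.5, 254.6, 90.1]
tcp_rot: [-2.538, -1.841, 0.015]
force: [-0.2, -0.0, -0.7]
grip_width: 55.1
grip_force: 0.0
```

Request:
{"fn": "play_rows", "kwargs": {
  "rot": [
    [0,0,0],
    [0,0,0]
  ],
  "dp": [
    [0,0,0],
    [0,0,0]
  ],
  "hand": [0.35,0.35]
}}

```text
t: 44.13
tcp_pos: [451.3, 255.9, 93.5]
tcp_rot: [-2.539, -1.842, 0.004]
force: [0.2, 0.3, -0.4]
grip_width: 55.8
grip_force: 0.0
```

Request:
{"fn": "play_rows", "kwargs": {
  "rot": [
    [0,0,0],
    [0,0,0],
    [0,0,0],
    [0,0,0],
    [0,0,0]
  ],
  "dp": [
    [0,0,0],
    [0,0,0],
    [0,0,0],
    [0,0,0],
    [0,0,0]
  ],
  "hand": [1,1,1,1,1],
  "grip_force": 40
}}

```text
t: 44.55
tcp_pos: [451.7, 255.8, 93.8]
tcp_rot: [-2.539, -1.843, 0.002]
force: [1.1, -0.9, 4.5]
grip_width: 15.0
grip_force: 39.1
```

```bash
python3 - <<'E'
from h import *
s=status.state();M=T();print(M[:3].round(3),s['force'],s['wrist_torque'],s['grip_width'])
P=np.array([503.8,243.5]);d=M[:2,3]-P;print('r',np.linalg.norm(d),'ang',np.degrees(np.arctan2(d[1],d[0])))
E
```

```text
[[ 3.10000e-01  9.51000e-01 -4.00000e-03  4.51720e+02]
 [ 9.51000e-01 -3.10000e-01  3.00000e-03  2.55807e+02]
 [ 2.00000e-03 -4.00000e-03 -1.00000e+00  9.38430e+01]] [ 1.06681923 -0.85658078  4.49158422] [-0.24510853 -0.13797109 -0.02444117] 15.013731540114211
r 53.51463647685182 ang 166.7039669390371
```

Request:
{"fn": "play_rows", "kwargs": {
  "rot": [
    [0,0,5.5],
    [0,0,5.5],
    [0,0,5.5],
    [0,0,5.5],
    [0,0,5.5]
  ],
  "dp": [
    [0.0053,-0.0003,0],
    [0.0053,-0.0003,0],
    [0.0053,-0.0003,0],
    [0.0053,-0.0003,0],
    [0.0053,-0.0003,0]
  ],
  "hand": [1,1,1,1,1]
}}

```text
t: 44.97
tcp_pos: [463.4, 279.2, 93.8]
tcp_rot: [-2.908, -1.181, 0.004]
force: [1.9, -3.1, 4.9]
grip_width: 14.7
grip_force: 39.1
```

Request:
{"fn": "play_rows", "kwargs": {
  "rot": [
    [0,0,5.5],
    [0,0,5.5],
    [0,0,5.5],
    [0,0,5.5],
    [0,0,5.5]
  ],
  "dp": [
    [0.0053,-0.0003,0],
    [0.0053,-0.0003,0],
    [0.0053,-0.0003,0],
    [0.0053,-0.0003,0],
    [0.0053,-0.0003,0]
  ],
  "hand": [1,1,1,1,1]
}}

```text
t: 45.38
tcp_pos: [484.4, 294.6, 93.8]
tcp_rot: [-3.106, -0.457, 0.006]
force: [0.9, -4.1, 6.2]
grip_width: 14.9
grip_force: 39.2
```

Request:
{"fn": "play_rows", "kwargs": {
  "rot": [
    [0,0,0],
    [0,0,0]
  ],
  "dp": [
    [0,0,0],
    [0,0,0]
  ],
  "hand": [1,1]
}}

```text
t: 45.55
tcp_pos: [485.1, 294.8, 93.8]
tcp_rot: [-3.105, -0.462, 0.003]
force: [3.5, -2.6, 4.8]
grip_width: 14.8
grip_force: 39.1
```

```bash
cat > lv.py <<'E'
from h import *
s=status.state();M=T();print(M[:3].round(3),s['force'],s['wrist_torque'],s['grip_width'])
P=np.array([503.8,243.5]);d=M[:2,3]-P;print('r',np.linalg.norm(d),'ang',np.degrees(np.arctan2(d[1],d[0])))
E
python3 lv.py
```

```text
[[ 9.57000e-01  2.91000e-01 -2.00000e-03  4.85148e+02]
 [ 2.91000e-01 -9.57000e-01  2.00000e-03  2.94840e+02]
 [-2.00000e-03 -3.00000e-03 -1.00000e+00  9.38320e+01]] [ 3.47069248 -2.60067096  4.77079677] [-0.46720581 -0.47298855 -0.19270438] 14.796264277881582
r 54.62298387836062 ang 109.96645301317598
```

Request:
{"fn": "play_rows", "kwargs": {
  "rot": [
    [0,0,5.5],
    [0,0,5.5],
    [0,0,5.5],
    [0,0,5.5],
    [0,0,0]
  ],
  "dp": [
    [0.0053,-0.0003,0],
    [0.0053,-0.0003,0],
    [0.0053,-0.0003,0],
    [0.0053,-0.0003,0],
    [0,0,0]
  ],
  "hand": [1,1,1,1,1]
}}

```text
t: 45.97
tcp_pos: [505.7, 298.7, 93.8]
tcp_rot: [-3.137, 0.145, 0.005]
force: [1.8, -4.9, 7.3]
grip_width: 14.9
grip_force: 39.2
```

Request:
{"fn": "play_rows", "kwargs": {
  "rot": [
    [0,0,0],
    [0,0,0],
    [0,0,0]
  ],
  "dp": [
    [0.003,0,0],
    [0,0,0],
    [0,0,0]
  ],
  "hand": [1,1,1]
}}

```text
t: 46.22
tcp_pos: [506.4, 298.6, 93.7]
tcp_rot: [-3.137, 0.14, 0.011]
force: [-2.4, -2.2, 9.2]
grip_width: 14.6
grip_force: 39.5
```

```bash
python3 lv.py
```

```text
[[ 9.96000e-01 -8.90000e-02 -7.00000e-03  5.06361e+02]
 [-8.90000e-02 -9.96000e-01  2.00000e-03  2.98624e+02]
 [-7.00000e-03 -1.00000e-03 -1.00000e+00  9.37440e+01]] [-2.43335748 -2.18581763  9.24798517] [-0.34980517  0.26105967 -0.2830084 ] 14.641179931137671
r 55.18341007099185 ang 87.33961337268325
```

Request:
{"fn": "play_rows", "kwargs": {
  "rot": [
    [0,0,0],
    [0,0,0],
    [0,0,0],
    [0,0,0]
  ],
  "dp": [
    [0.003,0,0],
    [0.002,0,0],
    [0,0,0],
    [0,0,0]
  ],
  "hand": [1,1,1,1]
}}

```text
t: 46.55
tcp_pos: [509.2, 298.6, 93.7]
tcp_rot: [-3.137, 0.14, 0.017]
force: [-8.0, 0.0, 12.1]
grip_width: 14.8
grip_force: 39.8
```

```bash
python3 lv.py
```

```text
[[ 9.96000e-01 -8.90000e-02 -1.00000e-02  5.09169e+02]
 [-8.90000e-02 -9.96000e-01  2.00000e-03  2.98565e+02]
 [-1.10000e-02 -1.00000e-03 -1.00000e+00  9.36720e+01]] [-7.97638572  0.04602567 12.05651511] [ 0.01804355  1.05609433 -0.18073995] 14.754395880508685
r 55.32576674989252 ang 84.43113355938941
```

Request:
{"fn": "play_rows", "kwargs": {
  "rot": [
    [0,0,0],
    [0,0,0],
    [0,0,0],
    [0,0,0],
    [0,0,0]
  ],
  "dp": [
    [-0.002,0,0],
    [0,0,0],
    [0,0,0],
    [0,0,0],
    [0,0,-0.02]
  ],
  "hand": [1,0.35,0.35,0.35,0.35]
}}

```text
t: 46.97
tcp_pos: [507.4, 297.5, 109.1]
tcp_rot: [3.137, -0.139, -0.021]
force: [-0.8, -0.6, -0.3]
grip_width: 55.7
grip_force: 0.0
```

Request:
{"fn": "play_rows", "kwargs": {
  "rot": [
    [0,0,-3.7],
    [0,0,0],
    [0,0,0],
    [0,0,0],
    [0,0,0]
  ],
  "dp": [
    [0,0,-0.02],
    [0,0,-0.018],
    [-0.003,0,0],
    [0,0,0],
    [0,0,0]
  ],
  "hand": [0.35,0.35,0.35,0.35,0.35]
}}

```text
t: 47.38
tcp_pos: [506.5, 298.5, 149.7]
tcp_rot: [-3.14, 0.037, 0.012]
force: [0.3, 0.6, -0.5]
grip_width: 55.5
grip_force: 0.0
```

Request:
{"fn": "play_rows", "kwargs": {
  "rot": [
    [0,0,0],
    [0,0,0],
    [0,0,0]
  ],
  "dp": [
    [0,0,0],
    [0,0,0],
    [0,0,0]
  ],
  "hand": [0.35,0.35,0.35]
}}

```text
t: 47.63
tcp_pos: [506.7, 298.5, 149.5]
tcp_rot: [-3.14, 0.037, 0.012]
force: [-1.0, 0.0, 0.6]
grip_width: 55.5
grip_force: 0.0
```

```bash
python3 gr.py; python3 ck2.py 2>/dev/null; python3 - <<'E'
import cv2
a=cv2.imread('pics/w14.png');b=cv2.imread('pics/wl.png')
import numpy as np
cv2.imwrite('pics/cmp.png',np.hstack([a[100:400,120:520],b[100:400,120:520]]))
E
```

```text
[[ 1.00000e+00 -2.40000e-02 -7.00000e-03  5.06854e+02]
 [-2.40000e-02 -1.00000e+00  1.00000e-03  2.98528e+02]
 [-8.00000e-03 -1.00000e-03 -1.00000e+00  1.49697e+02]] [0.46 0.42 1.61 0.   1.13 2.05]
[311, 205, 24, 43, 865] [322.5, 226.7] [508.3 298.2 105. ] tool dp [ 1.8  0.4 44.7]
axis px [[322.47523259 238.59679325]]
[507.  298.6 149.9]
[(522, np.float64(344.63)), (522, np.float64(344.62)), (521, np.float64(344.63)), (520, np.float64(344.64)), (519, np.float64(344.61)), (518, np.float64(344.59)), (517, np.float64(344.6)), (516, np.float64(344.55)), (515, np.float64(344.47)), (515, np.float64(344.41)), (514, np.float64(344.42)), (513, np.float64(344.46)), (512, np.float64(344.49)), (511, np.float64(344.53)), (510, np.float64(344.59)), (509, np.float64(344.66)), (508, np.float64(344.69)), (507, np.float64(344.48)), (506, np.float64(344.15)), (506, np.float64(344.16)), (505, np.float64(344.19)), (504, np.float64(344.2)), (503, np.float64(344.15)), (502, np.float64(344.12)), (501, np.float64(344.18)), (500, np.float64(344.27)), (499, np.float64(343.88)), (498, np.float64(343.8)), (497, np.float64(343.72)), (496, np.float64(343.76)), (495, np.float64(343.83))]
lever grip [([311, 205, 24, 43, 860], array([505.9, 298.6, 105. ]))]
```

View pics/cmp.png

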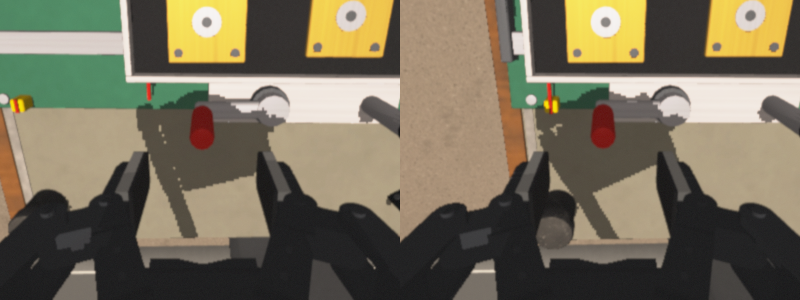

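Request:
{"fn": "play_rows", "kwargs": {
  "rot": [
    [0,0,0],
    [0,0,0],
    [0,0,0],
    [0,0,0],
    [0,0,0]
  ],
  "dp": [
    [-0.011,-0.02,-0.009],
    [-0.011,-0.019,-0.009],
    [0,0,0],
    [0,0,0],
    [0,0,0]
  ],
  "hand": [0.35,0.35,0.35,0.35,0.35]
}}

```text
t: 48.15
tcp_pos: [486.2, 337.9, 168.5]
tcp_rot: [-3.14, 0.036, 0.01]
force: [0.3, -0.5, -0.6]
grip_width: 55.3
grip_force: 0.0
```

Request:
{"fn": "play_rows", "kwargs": {
  "rot": [
    [0,0,0],
    [0,0,0],
    [0,0,0]
  ],
  "dp": [
    [0,0,0],
    [0,0,0],
    [0,0,0]
  ],
  "hand": [0.35,0.35,0.35]
}}

```text
t: 48.4
tcp_pos: [486.4, 337.5, 168.4]
tcp_rot: [-3.14, 0.038, 0.01]
force: [0.0, 1.1, -0.6]
grip_width: 55.5
grip_force: 0.0
```

```bash
python3 ck2.py 2>/dev/null; python3 - <<'E'
from h import *
for c in('top','side'):
    eyes.grab_frame(c);print([(np.round(d["at"]).astype(int).tolist(),round(d["p"],2)) for d in boxes_of(c,'plate_1')])
E
```

```text
[486.4 337.6 168.5]
[(524, np.float64(343.78)), (523, np.float64(343.73)), (522, np.float64(343.72)), (521, np.float64(343.72)), (521, np.float64(343.73)), (520, np.float64(343.74)), (519, np.float64(343.74)), (518, np.float64(343.75)), (517, np.float64(343.75)), (516, np.float64(343.76)), (515, np.float64(343.77)), (514, np.float64(343.77)), (513, np.float64(343.78)), (513, np.float64(343.78)), (512, np.float64(343.78)), (511, np.float64(343.8)), (510, np.float64(343.83)), (509, np.float64(343.89)), (508, np.float64(343.94)), (507, np.float64(344.06)), (506, np.float64(344.1)), (505, np.float64(344.07)), (504, np.float64(344.07)), (503, np.float64(344.08)), (503, np.float64(344.07)), (502, np.float64(344.01)), (501, np.float64(343.94)), (500, np.float64(343.94)), (499, np.float64(343.95)), (498, np.float64(343.99)), (497, np.float64(344.05)), (496, np.float64(344.12)), (495, np.float64(344.17))]
lever grip [([362, 172, 31, 35, 701], array([505.1, 301.5, 105. ]))]
[([583, 191, 42], 0.71), ([575, -443, 52], 0.69), ([578, 296, 39], 0.67), ([585, 237, 34], 0.43), ([392, -42, 67], 0.41), ([549, -206, 6], 0.19)]
[([582, 295, 42], 0.87), ([586, 195, 43], 0.84), ([393, -32, 51], 0.61)]
```

Pointer is within 0.3 mm of the line, the lever is back where it started, and both plates lie in the tray. Lifting clear and handing in.

Request:
{"fn": "play_rows", "kwargs": {
  "rot": [
    [0,0,0],
    [0,0,0],
    [0,0,0],
    [0,0,0]
  ],
  "dp": [
    [0,0,-0.03],
    [0,0,-0.03],
    [0,0,0],
    [0,0,0]
  ],
  "hand": [0.35,0.35,0.35,0.35]
}}

```text
t: 48.98
tcp_pos: [488.0, 338.8, 231.0]
tcp_rot: [-3.137, 0.037, 0.003]
force: [0.3, -0.5, -0.8]
grip_width: 55.5
grip_force: 0.0
```

```bash
python3 -c "
from workcell import ctrl
print(ctrl.job_done())"
```

```text
the job is handed in; nothing more can be done
None
```

I handed the job in at about 49 s: both plates present (plate_2 and plate_3) came off the hooks and lie flat in the tray, the pointer stands about 0.3 mm from the mark line by camera, and the lever is back at its original locked position; no verdict was returned.

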